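Fetch a fish fossil from behind the jars for photographing

TASK

The dark slab with the fish skeleton at the back of the grey tray is wanted for a photograph, but the amber bottle, the white jar and the ammonite on its wooden block stand in front of it: first stand all three upright on the green mat, leaving the slab where it is meanwhile. Then, while they wait there, lay the slab fish side up on the blue pad, inside the white outline and lying along it, and set it down gently, without letting it drop. Last, put the bottle, the jar and the ammonite back upright in the tray, each on the very spot where it stood at first (which way round they face does not matter); leave the trilobite stone, the hand lens and the broken slab alone, and knock nothing over.

Things in the scene. Friction and masses are not known exactly. Their poses are not given: they have to be found in the camera images.
- fish_slab: dark grey stone slab with a pale fish skeleton on top, the thing to be photographed. 50 mm (own x) by 140 mm (own y, along the fish) by 22 mm high, about 0.4 kg. Origin: centre of its underside, z up. It lies at the back of the tray with its long side across the tray, about 10 mm behind the row of the three standing things and about 45 mm clear of the tray's back wall; take it across its 50 mm width
- amber_bottle: amber glass bottle with a black cap, a plain upright cylinder 46 mm in diameter (cap 47 mm), 118 mm high, about 0.16 kg. Origin: centre of its underside, z up
- white_jar: white plastic jar with a blue lid, a plain upright cylinder 50 mm in diameter, 110 mm high, about 0.14 kg. Origin: centre of its underside, z up
- ammonite: sand-coloured spiral ammonite standing on edge on a dark wooden block, about 0.22 kg. The block is 44 x 44 mm, 44 mm high; the ammonite is a flat-faced upright disc 22 mm thick along own x, 68 mm in diameter, its centre 76 mm above the underside (top at 110 mm). Origin: centre of the block's underside, z up. Take the disc across its 22 mm thickness (along own x)
- tray: grey open tray, fixed, 180 mm (own x, from front to back, away from the robot) by 240 mm (own y), walls 5 mm thick and 25 mm high, inner floor 5 mm above its origin and lined in cream. Origin: centre of its underside. The three standing things are in a row along own y, about 68 mm apart, at about own x = -45 mm, in any order; the fish slab lies behind them at about own x = +15 mm
- green_mat: thin dark green mat, fixed, 240 mm (own x) by 110 mm (own y), 4 mm thick: the side area where the three things wait. Origin: centre of its underside (its top is 4 mm higher). It lies to the left or the right of the tray, its long side pointing away from the robot
- photo_pad: light blue pad, fixed, 180 mm (own x) by 90 mm (own y), 8 mm thick, with a thin white outline 142 x 53 mm about its centre, long side along own x, and a black and white scale strip beside it. Origin: centre of its underside (its top is 8 mm higher). It lies on the other side of the tray from the green mat. The slab's own y axis must end up along the pad's own x axis, either way round
- trilobite: bystander, loose: brown stone 50 x 36 mm, 14 mm high, with a dark trilobite on top (20 mm in all). Origin: centre of its underside. Leave alone
- loupe: bystander, loose: round steel hand lens 42 mm in diameter, 12 mm high, with a black handle along own +x to 56 mm from its centre. Origin: centre of the lens's underside. Leave alone
- slab_offcut: bystander, loose: small broken grey slab without fossil, 16 mm high, 45 mm (own x) by 60 mm (own y). Origin: centre of its underside. Leave alone
Mind the look-alikes: they are no part of the job. What is meant by the white_jar is not turquoise, and is the smaller of those in its own colour. Leave any yellow look-alike of the ammonite alone.

How it is judged:
On the way, in this order (a step that is already met when the one before it is completed fails the run):
1. the bottle, the jar and the ammonite all stand upright on the green mat, at rest, and the slab is still in its place (within 15 mm) (linear speed of each of amber_bottle, white_jar, ammonite below 0.02 m/s and angle between each of amber_bottle, white_jar, ammonite's own z axis and vertical below 0.12 rad and x of amber_bottle in the frame of green_mat between -0.12 and 0.12 m and y of amber_bottle in the frame of green_mat between -0.055 and 0.055 m and z of each of amber_bottle, white_jar, ammonite in the frame of green_mat below 0.009 m and x of white_jar in the frame of green_mat between -0.12 and 0.12 m and y of white_jar in the frame of green_mat between -0.055 and 0.055 m and x of ammonite in the frame of green_mat between -0.12 and 0.12 m and y of ammonite in the frame of green_mat between -0.055 and 0.055 m and distance of fish_slab from where it was at the start of the episode below 0.015 m), for 0.2 s.
2. with the three still on the mat, the slab lies on the blue pad in the outline, at rest and let go (linear speed of each of amber_bottle, white_jar, ammonite, fish_slab below 0.02 m/s and angle between each of amber_bottle, white_jar, ammonite, fish_slab's own z axis and vertical below 0.12 rad and x of amber_bottle in the frame of green_mat between -0.12 and 0.12 m and y of amber_bottle in the frame of green_mat between -0.055 and 0.055 m and z of each of amber_bottle, white_jar, ammonite in the frame of green_mat below 0.009 m and x of white_jar in the frame of green_mat between -0.12 and 0.12 m and y of white_jar in the frame of green_mat between -0.055 and 0.055 m and x of ammonite in the frame of green_mat between -0.12 and 0.12 m and y of ammonite in the frame of green_mat between -0.055 and 0.055 m and horizontal distance between fish_slab and photo_pad below 0.012 m and z of fish_slab in the frame of photo_pad below 0.012 m and angle between the y axis of fish_slab and the x axis of photo_pad, either way round below 0.15 rad and contact force between the fingers and fish_slab below 0.1 N), for 0.2 s.
At the end, for the whole second after the job is handed in: Slab fish up on the pad, centre within 12 mm of the pad's, length within 0.15 rad of its long axis; bottle, jar and ammonite upright (0.12 rad), each within 15 mm of where it stood at first; bystanders within 20 mm of their starts; all let go and at rest (linear speed of each of fish_slab, amber_bottle, white_jar, ammonite below 0.02 m/s and angle between each of fish_slab, amber_bottle, white_jar, ammonite's own z axis and vertical below 0.12 rad and horizontal distance between fish_slab and photo_pad below 0.012 m and z of fish_slab in the frame of photo_pad below 0.012 m and angle between the y axis of fish_slab and the x axis of photo_pad, either way round below 0.15 rad and distance of each of amber_bottle, white_jar, ammonite from where it was at the start of the episode below 0.015 m and distance of each of trilobite, loupe, slab_offcut from where it was at the start of the episode below 0.02 m); the robot touches nothing.
It fails at once if the bottle, jar, ammonite or slab knocked over (tilted over 0.7 rad) (angle between any of amber_bottle, white_jar, ammonite, fish_slab's own z axis and vertical above 0.7 rad).
It fails at once if a bystander moved by more than 30 mm (distance of any of trilobite, loupe, slab_offcut from where it was at the start of the episode above 0.03 m).
It fails at once if slab dropped (falling free faster than 0.45 m/s, about 10 mm) (linear speed of fish_slab above 0.45 m/s and contact force between the fingers and fish_slab below 0.02 N).
It also fails if it takes over 144 s, if anything falls off the work surface, if the arm or the gripper's body presses on something with over 40 N, if the wrist force passes 120 N, or if a joint passes its speed limit or range.

ROBOT

A 6-joint arm with a two-finger parallel gripper is mounted at the origin on the work surface. World frame = base frame: x ahead of the robot, y to its left, z up, the work surface at z = 0. Lengths are in m, angles in rad, forces in N, time in s.
With the tool pointing down it reaches from about 0.35 to 0.925 m from the base axis. Payload 6.4 kg.
Tool frame: the origin (TCP) lies between the finger pads; the fingertips stand 11 mm ahead of it and the grasp point (between the pads) lies 8 mm behind it (bot.finger_overhang is the distance from the TCP to the fingertips, in m); z points along the fingers, y is the direction in which the jaws open and shut (so a half turn about z gives the same grasp; the last joint's range is limited). The gripper opens to 94 mm and grips with 3 to 60 N. Pads are 16 mm wide; open, the fingers measure 119 mm over their backs; the gripper's body (75 mm by 177 mm) begins 78 mm behind the grasp point.
Start: joints at [-1.42, 0.245, 1.558, -0, 1.339, -0.174], TCP at [0.207, -0.616, 0.18] pointing down, gripper open.
Joint ranges: [-3.13, 3.13], [-1.02, 2.26], [0.13, 2.54], [-0.95, 4.09], [0.21, 2.88], [-2.74, 2.74]. Speed limits (rad/s): [2.57, 2.57, 3.14, 3.14, 3.14, 3.14].

INTERFACE

Orientations are given as a unit quaternion [x, y, z, w].
In Python, from station import bot, get_image gives the robot as it stands.
- The arm moves only by the tool move_arm, never from a script. Its argument "plan" is a list of rows, each a list of 6 numbers: the shift along the tool's x, y, z in units of 40 mm (1.0 is 40 mm), then the turn, a rotation vector about the tool's x, y, z in units of 6 degrees (1.0 is 6 degrees). In form: [[tx, ty, tz, wx, wy, wz], ...]. A call has 1 to 12 rows; each row is the pose to reach, as a shift and turn from the pose commanded when the call began, along the tool's axes at that moment; what a row does not reach only later rows make up. A row lasts 1/12 s, in which the tool goes at most 41.7 mm and 7.16 degrees, less where a joint would pass 70% of its speed; a pose out of reach is approached as far as the arm can. A call with a gripper value outside its range is refused whole. "jaw" is the opening in per cent of the stroke, from 0 (shut) to 100 (fully open), set as the call begins (left out, the last holds). The fingers move at their own pace and stop on an object; "force" is the grip in N (left out, the last holds). Time passes only in rows, so rows that repeat a pose let the fingers close. It gives the time, the measured TCP pose, the force and the opening at its end, in the units of the state.
- bot.observe(): the state, without advancing time (a new reading comes with each control period).
- get_image(name): name is "scene" or "top" or "wrist"; returns a dict with "color" (384x512x3 uint8, red, green, blue), "z_map" (384x512 float32, m along the optical axis (not along the pixel's ray), 0 where there is no reading), "vertical_fov" (degrees; the focal length in pixels is half the picture's height over the tangent of half this angle, whatever the lens; pixels are square), "cx", "cy" (the principal point, pixels), "eye" and "rotation" of the camera in the world. Camera axes: x right, y down, z forward; pixel columns grow to the right and rows downward; lengths in m; the calibration is good to about 2 mm. A picture is of the moment at which its call begins.
- bot.close_job(): hands the job in, once; it reports no verdict.
The state is a dict: "time_s": time; "qpos": joint angles; "qd": joint speeds; "joint_efforts": joint torques, N m; "tool_pos": TCP position; "tool_rot": TCP orientation; "contact_force": force on the tool from outside, world axes, zero at the start; "moment": the same for the moment, N m; "gripper_width": finger opening in m.
Only numpy, scipy, OpenCV 4.12 (cv2) and the standard library are available. Lean on these libraries where they do the work, as an engineer would, in place of code of your own. Each camera call takes 0.05 s, during which the arm holds its last target.

## Working session

There is one attempt and no reset: what is moved stays moved. The work goes in short steps, Python scripts to look and compute and a tool call to move; the robot and the scene stay as the last step left them, time stands still between calls to the robot, and variables do not carry over. Pictures are saved under pics/ and viewed, and the job is handed in when it is done.

Besides the shell and the picture viewer there is one more tool, called after ">>>" as name(argument=value, ...), one argument or row to a line, values as JSON. move_arm: Moves the arm, as the interface text tells. Its arguments: {"type":"object","properties":{"plan":{"type":"array","items":{"type":"array","items":{"type":"number"}}},"jaw":{"type":"number"},"force":{"type":"number"}},"required":["plan"]}

```bash
ls; mkdir -p pics; python3 - <<'E'
from station import bot,get_image
import cv2,numpy as np
o=bot.observe();print({k:np.round(v,3) for k,v in o.items()})
for n in ("scene","top"):
    im=get_image(n);print(n,im["vertical_fov"],im["cx"],im["cy"],im["eye"],np.round(im["rotation"],3).tolist(),im["z_map"].min(),im["z_map"].max())
    cv2.imwrite(f"pics/{n}0.png",cv2.resize(im["color"][:,:,::-1],(768,576)))
E
```

```text
pics
{'time_s': np.float64(0.0), 'qpos': array([-1.42 ,  0.246,  1.559, -0.   ,  1.339, -0.174]), 'qd': array([-0.002, -0.   , -0.   , -0.001, -0.001, -0.   ]), 'joint_efforts': array([-1.0000e-03, -4.1583e+01, -3.1460e+01,  6.8000e-02,  3.3000e-02,
       -0.0000e+00]), 'tool_pos': array([ 0.207, -0.615,  0.179]), 'tool_rot': array([ 0.987,  0.162,  0.   , -0.001]), 'contact_force': array([ 0.477, -0.206,  0.067]), 'moment': array([0.016, 0.025, 0.024]), 'gripper_width': np.float64(0.094)}
scene 50.98631070672686 255.2163759315136 196.28999079820235 [ 0.98993948 -0.0785375   0.69511115] [0.75, 0.599, -0.181, -0.213] 0.0 2.448289
top 49.61972365422196 250.86638742812443 189.58274069635848 [ 0.38553721 -0.00422999  0.94511178] [0.715, -0.69, 0.077, -0.079] 0.0 1.9506781
```

View pics/scene0.png

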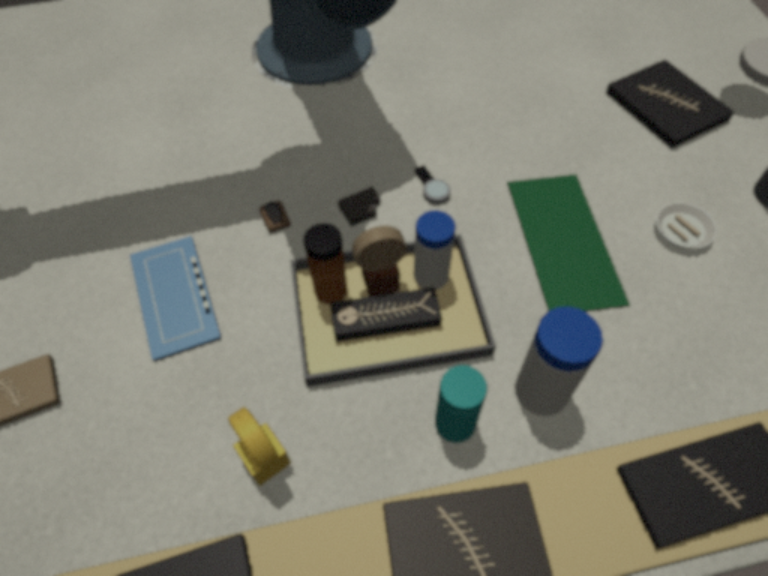

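View pics/top0.png

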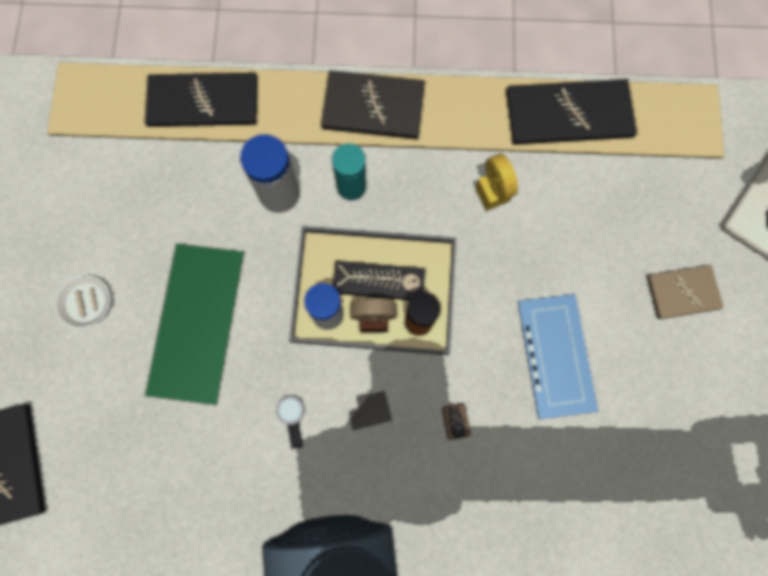

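```bash
cat > h.py <<'E'
from station import bot,get_image
import cv2,numpy as np
from scipy.spatial.transform import Rotation as R
def cam(im):
    f=im["color"].shape[0]/2/np.tan(np.radians(im["vertical_fov"])/2)
    return f,im["cx"],im["cy"],np.array(im["eye"]),R.from_quat(im["rotation"]).as_matrix()
def onplane(im,uv,z):
    f,cx,cy,e,M=cam(im);uv=np.atleast_2d(np.float64(uv))
    d=np.c_[(uv[:,0]-cx)/f,(uv[:,1]-cy)/f,np.ones(len(uv))]@M.T
    return e+d*((z-e[2])/d[:,2])[:,None]
def cloud(im):
    f,cx,cy,e,M=cam(im);z=im["z_map"];h,w=z.shape;u,v=np.meshgrid(np.arange(w),np.arange(h))
    P=np.stack([(u-cx)/f*z,(v-cy)/f*z,z],-1)@M.T+e;P[z==0]=np.nan;return P
def proj(im,p):
    f,cx,cy,e,M=cam(im);c=(np.atleast_2d(p)-e)@M;return c[:,:2]/c[:,2:]*f+[cx,cy]
def rect(xy):
    (c,s,a)=cv2.minAreaRect(np.float32(xy)*1000);b=cv2.boxPoints((c,s,a));
    e=b[1]-b[0] if np.linalg.norm(b[1]-b[0])>np.linalg.norm(b[2]-b[1]) else b[2]-b[1]
    return np.array(c)/1000,sorted(s),np.degrees(np.arctan2(e[1],e[0]))%180
def big(m,near=None):
    n,l,s,c=cv2.connectedComponentsWithStats(m.astype(np.uint8))
    if near is not None: i=min((i for i in range(1,n) if s[i,4]>25),key=lambda i:np.hypot(*(c[i]-near)))
    else: i=1+np.argmax(s[1:,4])
    return l==i
def cont(m):
    return max(cv2.findContours(m.astype(np.uint8),cv2.RETR_EXTERNAL,cv2.CHAIN_APPROX_NONE)[0],key=cv2.contourArea)[:,0]
E
python3 - <<'E'
from h import *
np.set_printoptions(precision=4,suppress=True)
for n in ("top","scene"):
    im=get_image(n);hsv=cv2.cvtColor(im["color"],cv2.COLOR_RGB2HSV);H,S,V=hsv[...,0].astype(int),hsv[...,1],hsv[...,2];P=cloud(im)
    s=1/1.5
    near=dict(jar=(322,303),cap=(423,305),mat=(195,325),pad=(558,355),tray=(370,290)) if n=="top" else dict(jar=(435,230),cap=(323,240),mat=(568,240),pad=(175,297),tray=(390,310))
    near={k:np.array(v)*s for k,v in near.items()}
    for k,m,z in (("mat",(H>50)&(H<85)&(S>100),.004),("pad",(H>95)&(H<125)&(S>60),.008)):
        m=big(m,near[k]);print(n,k,m.sum(),rect(onplane(im,cont(m),z)[:,:2]),"zmed",np.nanmedian(P[m][:,2]))
    m=big((H>100)&(H<125)&(S>120),near["jar"]);print(n,"lid px",np.argwhere(m).mean(0)[::-1],m.sum())
    m1=m&(P[...,2]>.1);print(" lidtop",np.nanmedian(P[m1],0),cv2.minEnclosingCircle(np.float32(onplane(im,cont(m1),.115)[:,:2])))
    # heights
    c=(P[...,2]>.1)&(P[...,2]<.135)
    nn,l,st,ce=cv2.connectedComponentsWithStats(c.astype(np.uint8))
    for i in range(1,nn):
        if st[i,4]>20: q=P[l==i];print(" high",ce[i],st[i,4],q.mean(0),rect(q[:,:2]),np.percentile(q[:,2],95))
    c=(P[...,2]>.02)&(P[...,2]<.04)
    nn,l,st,ce=cv2.connectedComponentsWithStats(c.astype(np.uint8))
    for i in range(1,nn):
        if st[i,4]>40: q=P[l==i];print(" mid",ce[i],st[i,4],q.mean(0),rect(q[:,:2]))
E
```

```text
top mat 4535 (array([0.5285, 0.2772]), [103.52482604980469, 233.25584411621094], np.float32(174.77805)) zmed 0.00307100210068445
top pad 2914 (array([ 0.4968, -0.2716]), [88.01216125488281, 176.88348388671875], np.float32(9.050029)) zmed 0.007163034631628706
top lid px [214.8571 200.5574] 427
 lidtop [0.5454 0.075  0.1143] ((0.5458710789680481, 0.07470917701721191), 0.024438435211777687)
 high [231.7024 106.2878] 410 [0.7554 0.0499 0.109 ] (array([0.7562, 0.0503]), [47.96501922607422, 48.005218505859375], np.float32(103.88623)) 0.11151979779659012
 high [335.9206 113.1682] 214 [ 0.7487 -0.1755  0.1063] (array([ 0.7499, -0.1755]), [22.95261573791504, 49.77213668823242], np.float32(23.683304)) 0.1104135351461329
 high [181.6269 119.5522] 201 [0.7174 0.154  0.1181] (array([0.7227, 0.1564]), [28.339611053466797, 65.23709106445312], np.float32(114.68862)) 0.13328513331421843
 high [214.0042 200.5414] 471 [0.546  0.0762 0.1138] (array([0.5467, 0.0768]), [47.529014587402344, 48.30564880371094], np.float32(46.84243)) 0.11674682796022051
 high [281.7615 205.5183] 436 [ 0.5392 -0.0615  0.1215]
[... 4683 characters left out ...]
6.8113] 106 [0.7719 0.0405 0.0298] (array([0.7671, 0.0439]), [22.62542152404785, 49.21079635620117], np.float32(66.097305))
 mid [467.1229 322.9176] 5508 [0.8886 0.2844 0.0282] (array([0.8882, 0.2993]), [90.1161880493164, 182.0828399658203], np.float32(93.502106))
 mid [180.787  311.8889] 108 [ 0.7685 -0.1679  0.0297] (array([ 0.7682, -0.1677]), [2.380765199661255, 43.28489685058594], np.float32(113.525505))
 mid [311.4416 355.8629] 5756 [0.8825 0.023  0.0327] (array([0.8848, 0.0198]), [94.76505279541016, 160.22933959960938], np.float32(85.2044))
 mid [135.546  373.8288] 1326 [ 0.8484 -0.247   0.0308] (array([ 0.8384, -0.2649]), [39.454551696777344, 137.07432556152344], np.float32(78.10674))
```

```bash
cat >> h.py <<'E'
def go(p,psi_deg=None):
    """print shift/turn (tool units) from measured pose to world p [tcp], psi=world angle of tool x, tool straight down"""
    o=bot.observe();R0=R.from_quat(o["tool_rot"]);p0=np.array(o["tool_pos"])
    t=R0.inv().apply(np.array(p)-p0)/.04
    x=R0.apply([1,0,0]);ps=np.degrees(np.arctan2(x[1],x[0]))
    if psi_deg is None: psi_deg=ps
    a=np.radians(psi_deg);Rt=R.from_matrix(np.array([[np.cos(a),np.sin(a),0],[np.sin(a),-np.cos(a),0],[0,0,-1]]))
    w=(R0.inv()*Rt).as_rotvec(degrees=True)/6
    print("at",p0.round(4),"psi %.1f"%ps,"t",round(float(o["time_s"]),2),"grip",round(float(o["gripper_width"]),4),"-> shift",t.round(2),"turn",w.round(2))
E
python3 - <<'E'
from h import *
im=get_image("scene")["color"][90:300,170:420]
cv2.imwrite("pics/crop1.png",cv2.resize(im[:,:,::-1],None,fx=3,fy=2.8,interpolation=cv2.INTER_CUBIC)[:600])
go([.546,.076,.22],87.5)
E
```

```text
at [ 0.2074 -0.6157  0.1796] psi 18.6 t 0.25 grip 0.0939 -> shift [ 13.54 -13.69  -0.99] turn [-1.000e-02 -1.000e-02 -1.148e+01]
```

View pics/crop1.png

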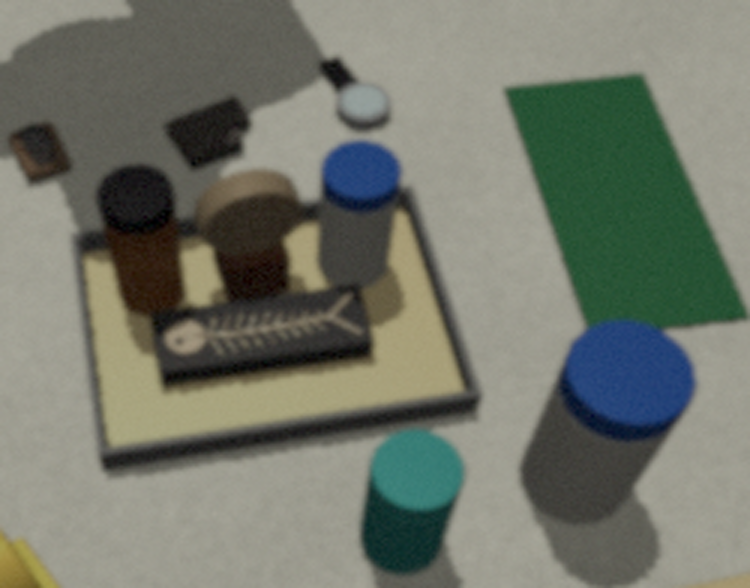

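Candidates for the white jar, in scene pixels: (290,153) is small, blue-lidded and in the tray; (375,235) is the large one; (306,268) is turquoise. The one in the tray is 50 mm wide with its top at 0.115 m, so it's the one meant. The ammonite is the sand-coloured disc at (252,158), and the yellow one at (166,287) is left alone.

>>> move_arm(
  plan=[
    [0,0,-0.5,0,0,0],
    [0.6,-0.6,-1,0,0,-0.5],
    [1.2,-1.2,-1,0,0,-1],
    [1.8,-1.8,-1,0,0,-1.5],
    [2.4,-2.4,-1,0,0,-2],
    [3,-3,-1,0,0,-2.5],
    [3.6,-3.6,-1,0,0,-3],
    [4.2,-4.2,-1,0,0,-3.5],
    [4.8,-4.8,-1,0,0,-4],
    [5.4,-5.4,-1,0,0,-4.5],
    [6,-6,-1,0,0,-5],
    [6.6,-6.6,-1,0,0,-5.5],
  ],
  jaw=100,
  force=15,
)

```text
time_s: 1.25
tool_pos: [0.3738, -0.28, 0.2202]
tool_rot: [0.9, 0.436, 0.0, 0.0]
contact_force: [0.4, -0.6, -0.5]
gripper_width: 0.0938
```

```bash
python3 -c "
from h import *
go([.546,.076,.22],87.5)"
```

```text
at [ 0.3738 -0.28    0.2202] psi 51.7 t 1.25 grip 0.0938 -> shift [ 9.65 -2.13  0.  ] turn [ 0.    0.   -5.96]
```

>>> move_arm(
  plan=[
    [0.8,-0.2,0,0,0,-0.5],
    [1.6,-0.35,0,0,0,-1],
    [2.4,-0.5,0,0,0,-1.5],
    [3.2,-0.7,0,0,0,-2],
    [4,-0.9,0,0,0,-2.5],
    [4.8,-1.05,0,0,0,-3],
    [5.6,-1.25,0,0,0,-3.5],
    [6.4,-1.4,0,0,0,-4],
    [7.3,-1.6,0,0,0,-4.5],
    [8.2,-1.8,0,0,0,-5],
    [9,-2,0,0,0,-5.5],
    [9.65,-2.13,0,0,0,-5.96],
  ],
)

```text
time_s: 2.25
tool_pos: [0.5468, 0.0763, 0.2201]
tool_rot: [0.722, 0.692, 0.0, -0.0]
contact_force: [0.1, -0.4, 0.4]
gripper_width: 0.0942
```

```bash
python3 -c "
from h import *
im=get_image('wrist');print(cam(im)[3],cam(im)[4][:,2]);cv2.imwrite('pics/w1.png',im['color'][:,:,::-1])
P=cloud(im);c=(P[...,2]>.1)&(P[...,2]<.135)
nn,l,st,ce=cv2.connectedComponentsWithStats(c.astype(np.uint8))
for i in range(1,nn):
    if st[i,4]>100: q=P[l==i];print(ce[i],st[i,4],rect(q[:,:2]),np.percentile(q[:,2],50))
go([.546,.076,.098],87.5)"
```

```text
[0.5502053  0.15943382 0.42570465] [-0.01082192 -0.28142589 -0.95952194]
[430.52094862  81.79130435] 1265 (array([0.71989307, 0.16460956]), [28.892311096191406, 66.13124084472656], np.float32(93.08443)) 0.11902555742956156
[257.37272225 177.45113197] 1811 (array([0.54583691, 0.07746817]), [48.76887893676758, 48.90678024291992], np.float32(176.506)) 0.11609642837191225
[452.27189189 192.12810811] 1850 (array([0.75519727, 0.05116574]), [48.851627349853516, 49.5129280090332], np.float32(164.78337)) 0.1112094081569566
[255.32731137 234.4272051 ] 941 (array([0.54069092, 0.00686522]), [23.983123779296875, 58.07294845581055], np.float32(92.89798)) 0.11233171839172357
[256.90381791 291.45007342] 1362 (array([ 0.53971136, -0.056589  ]), [37.28505325317383, 45.66158676147461], np.float32(177.05463)) 0.12389772698756349
at [0.5478 0.079  0.22  ] psi 87.8 t 2.3 grip 0.0942 -> shift [-0.09 -0.05  3.05] turn [ 0.01 -0.02  0.05]
```

View pics/w1.png

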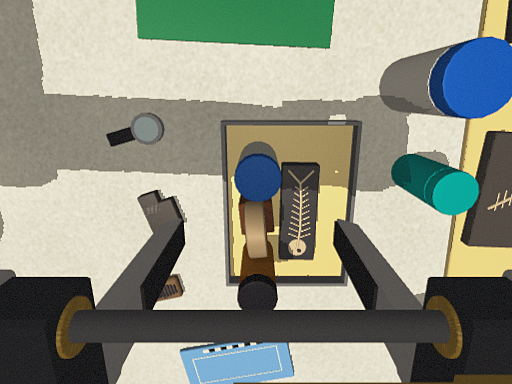

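>>> move_arm(
  plan=[
    [0,0,0.4,0,0,0],
    [0,0,0.8,0,0,0],
    [0,0,1.2,0,0,0],
    [0,0,1.6,0,0,0],
    [0,0,2,0,0,0],
    [0,0,2.4,0,0,0],
    [0,0,2.8,0,0,0],
    [0,0,3.1,0,0,0],
    [0,0,3.37,0,0,0],
    [0,0,3.37,0,0,0],
    [0,0,3.37,0,0,0],
    [0,0,3.37,0,0,0],
  ],
)

```text
time_s: 3.3
tool_pos: [0.547, 0.0738, 0.0863]
tool_rot: [0.723, 0.691, 0.001, 0.001]
contact_force: [-0.1, -0.2, -0.3]
gripper_width: 0.0941
```

```bash
python3 -c "
from h import *
go([.546,.077,.085],87.5)"
```

```text
at [0.547  0.0738 0.0863] psi 87.4 t 3.3 grip 0.0941 -> shift [ 0.08 -0.03  0.03] turn [ 0.01  0.   -0.02]
```

>>> move_arm(
  plan=[
    [0.05,-0.02,0,0,0,0],
    [0.05,-0.02,0,0,0,0],
    [0.05,-0.02,0,0,0,0],
    [0.05,-0.02,0,0,0,0],
    [0.05,-0.02,0,0,0,0],
    [0.05,-0.02,0,0,0,0],
    [0.05,-0.02,0,0,0,0],
    [0.05,-0.02,0,0,0,0],
  ],
  jaw=0,
  force=15,
)

```text
time_s: 3.97
tool_pos: [0.5456, 0.0759, 0.0854]
tool_rot: [0.723, 0.691, -0.0, -0.0]
contact_force: [0.6, 0.9, -0.2]
gripper_width: 0.0493
```

```bash
python3 -c "
from h import *
for i in range(4):
    print(np.round(bot.observe()['tool_pos'],4)); get_image('top')
go([.612,.269,.15],84.8)"
```

```text
[0.5456 0.0759 0.0854]
[0.5456 0.0759 0.0854]
[0.5456 0.0759 0.0854]
[0.5456 0.0759 0.0854]
at [0.5456 0.0759 0.0854] psi 87.4 t 4.17 grip 0.049 -> shift [ 4.9   1.44 -1.62] turn [-0.    0.    0.43]
```

>>> move_arm(
  plan=[
    [0,0,-0.4,0,0,0],
    [0,0,-0.9,0,0,0],
    [0,0,-1.4,0,0,0],
    [0.4,0.1,-1.6,0,0,0],
    [1,0.3,-1.6,0,0,0],
    [1.6,0.5,-1.6,0,0,0.1],
    [2.3,0.7,-1.6,0,0,0.1],
    [3,0.9,-1.6,0,0,0.2],
    [3.7,1.1,-1.6,0,0,0.3],
    [4.3,1.3,-1.6,0,0,0.4],
    [4.7,1.4,-1.6,0,0,0.43],
    [4.9,1.44,-1.6,0,0,0.43],
  ],
)

```text
time_s: 5.17
tool_pos: [0.612, 0.271, 0.1484]
tool_rot: [0.738, 0.675, -0.0, -0.0]
contact_force: [-0.6, 0.3, -1.7]
gripper_width: 0.0492
```

>>> move_arm(
  plan=[
    [0,0,0,0,0,0],
    [0,0,0.3,0,0,0],
    [0,0,0.6,0,0,0],
    [0,0,0.9,0,0,0],
    [0,0,1.2,0,0,0],
    [0,0,1.4,0,0,0],
    [0,0,1.5,0,0,0],
    [0,0,1.56,0,0,0],
    [0,0,1.6,0,0,0],
    [0,0,1.62,0,0,0],
    [0,0,1.62,0,0,0],
    [0,0,1.62,0,0,0],
  ],
)

```text
time_s: 6.17
tool_pos: [0.6126, 0.2692, 0.0852]
tool_rot: [0.738, 0.674, 0.001, 0.0]
contact_force: [-0.8, 0.0, -1.9]
gripper_width: 0.049
```

```bash
python3 -c "
from h import *
im=get_image('scene');cv2.imwrite('pics/s2.png',cv2.resize(im['color'][:,:,::-1],(768,576)))
go([.612,.269,.085],84.8)"
```

```text
at [0.6125 0.2692 0.0852] psi 84.8 t 6.22 grip 0.0493 -> shift [-0.01 -0.01  0.01] turn [ 0.01 -0.   -0.  ]
```

View pics/s2.png

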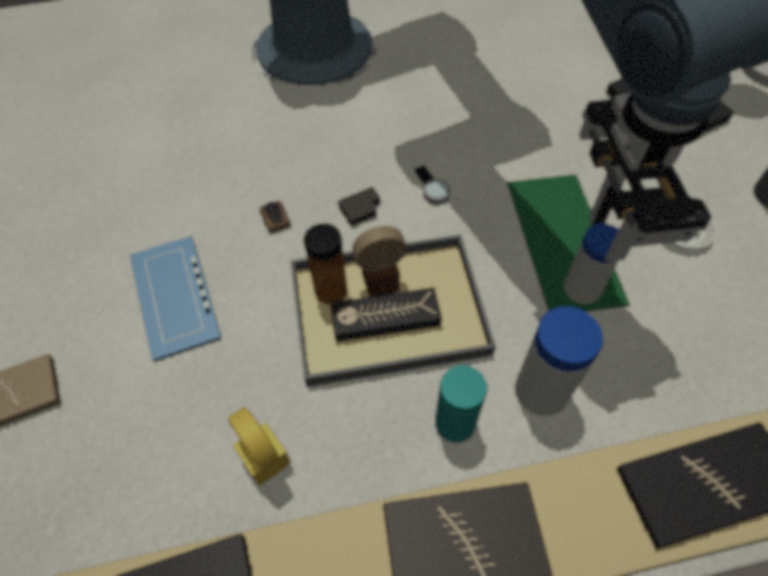

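The jar is held over the far end of the mat (about (590,265) in the picture). I'll release it and go back for the ammonite.

>>> move_arm(
  plan=[
    [0,0,0.02,0,0,0],
    [0,0,0.02,0,0,0],
    [0,0,0.02,0,0,0],
    [0,0,0.02,0,0,0],
    [0,0,0.02,0,0,0],
    [0,0,0.02,0,0,0],
    [0,0,-0.4,0,0,0],
    [0,0,-0.9,0,0,0],
    [0,0,-1.5,0,0,0],
    [0,0,-2.1,0,0,0],
    [0,0,-2.6,0,0,0],
    [0,0,-3,0,0,0],
  ],
  jaw=95,
)

```text
time_s: 7.22
tool_pos: [0.6127, 0.2693, 0.207]
tool_rot: [0.739, 0.674, 0.001, 0.001]
contact_force: [0.9, 0.5, -0.3]
gripper_width: 0.0898
```

```bash
python3 -c "
from h import *
im=get_image('top');P=cloud(im);c=(P[...,2]>.1)&(P[...,2]<.135)
nn,l,st,ce=cv2.connectedComponentsWithStats(c.astype(np.uint8))
for i in range(1,nn):
    if st[i,4]>100: q=P[l==i];print(ce[i],st[i,4],rect(q[:,:2]),np.percentile(q[:,2],50))
go([.5408,.0068,.205],90)"
```

```text
[231.5620438  106.28710462] 411 (array([0.75670288, 0.05039404]), [47.96105194091797, 48.232086181640625], np.float32(13.232303)) 0.10909039324578862
[335.90654206 113.1728972 ] 214 (array([ 0.74931903, -0.17530315]), [22.845420837402344, 48.82843017578125], np.float32(24.242786)) 0.10644626026686876
[181.84079602 119.6119403 ] 201 (array([0.72258954, 0.15670709]), [27.773630142211914, 65.17130279541016], np.float32(113.605194)) 0.11793529693991078
[123.8029661  165.70338983] 472 (array([0.61502863, 0.26902704]), [47.736900329589844, 49.32365798950195], np.float32(11.159258)) 0.11294235082979143
[281.81651376 205.42431193] 436 (array([ 0.54036829, -0.06198969]), [44.65673065185547, 45.774505615234375], np.float32(0.27685627)) 0.1220234929937985
[247.97931034 204.35517241] 290 (array([0.54249365, 0.0058396 ]), [23.850465774536133, 55.71731948852539], np.float32(92.77979)) 0.1102062384384006
at [0.6144 0.2697 0.2105] psi 84.8 t 7.27 grip 0.0892 -> shift [-6.71 -1.24  0.11] turn [ 0.07 -0.02 -0.87]
```

>>> move_arm(
  plan=[
    [-0.5,-0.1,0.1,0,0,0],
    [-1.1,-0.2,0.1,0,0,-0.1],
    [-1.8,-0.3,0.1,0,0,-0.2],
    [-2.5,-0.45,0.1,0,0,-0.3],
    [-3.2,-0.6,0.1,0,0,-0.5],
    [-3.9,-0.7,0.1,0,0,-0.6],
    [-4.6,-0.85,0.1,0,0,-0.7],
    [-5.3,-0.95,0.1,0,0,-0.8],
    [-5.9,-1.05,0.1,0,0,-0.9],
    [-6.4,-1.2,0.1,0,0,-1],
    [-6.7,-1.24,0.1,0,0,-1.1],
    [-6.7,-1.24,0.1,0,0,-1.1],
  ],
)

```text
time_s: 8.27
tool_pos: [0.5378, 0.0049, 0.2]
tool_rot: [0.699, 0.715, -0.0, -0.0]
contact_force: [0.0, -0.8, 0.5]
gripper_width: 0.0895
```

```bash
python3 -c "
from h import *
im=get_image('wrist');P=cloud(im);c=(P[...,2]>.09)&(P[...,2]<.135)
nn,l,st,ce=cv2.connectedComponentsWithStats(c.astype(np.uint8))
for i in range(1,nn):
    if st[i,4]>100: q=P[l==i];print(ce[i],st[i,4],rect(q[:,:2]),np.percentile(q[:,2],50))
go([.5410,.0065,.080],91.5)"
```

```text
[470.14072165  27.13659794] 1940 (array([0.72085114, 0.14810323]), [17.159626007080078, 57.68290710449219], np.float32(133.53993)) 0.11364301409582228
[481.40372439 140.39217877] 2685 (array([0.75378308, 0.05044399]), [47.702369689941406, 49.732357025146484], np.float32(102.73229)) 0.11100401828567286
[261.17369902 175.71800281] 1422 (array([0.54055133, 0.0081247 ]), [23.869916915893555, 64.1024398803711], np.float32(92.5044)) 0.11141836519863901
[258.52672148 244.5282631 ] 1946 (array([ 0.53931934, -0.06125275]), [45.73822784423828, 46.33226013183594], np.float32(90.978096)) 0.12396808000019405
at [0.5381 0.006  0.2001] psi 91.3 t 8.32 grip 0.0892 -> shift [0.01 0.07 3.  ] turn [-0.   -0.   -0.04]
```

>>> move_arm(
  plan=[
    [0.04,0.06,0.4,0,0,-0.1],
    [0.04,0.06,0.8,0,0,-0.15],
    [0.04,0.06,1.2,0,0,-0.15],
    [0.04,0.06,1.6,0,0,-0.15],
    [0.04,0.06,2,0,0,-0.15],
    [0.04,0.06,2.4,0,0,-0.15],
    [0.04,0.06,2.7,0,0,-0.15],
    [0.04,0.06,2.9,0,0,-0.15],
    [0.04,0.06,3,0,0,-0.15],
    [0.04,0.06,3,0,0,-0.15],
    [0.04,0.06,3,0,0,-0.15],
    [0.04,0.06,3,0,0,-0.15],
  ],
)

```text
time_s: 9.32
tool_pos: [0.5416, 0.0082, 0.0816]
tool_rot: [0.693, 0.721, 0.001, 0.001]
contact_force: [0.0, -0.6, 0.9]
gripper_width: 0.0897
```

>>> move_arm(
  plan=[
    [0,0,0,0,0,0],
    [0,0,0,0,0,0],
    [0,0,0,0,0,0],
    [0,0,0,0,0,0],
    [0,0,0,0,0,0],
    [0,0,0,0,0,0],
    [0,0,0,0,0,0],
    [0,0,0,0,0,0],
    [0,0,0,0,0,0],
    [0,0,0,0,0,0],
  ],
  jaw=0,
  force=18,
)

```text
time_s: 10.15
tool_pos: [0.5407, 0.0083, 0.0805]
tool_rot: [0.693, 0.721, -0.0, -0.0]
contact_force: [0.3, -0.4, -0.2]
gripper_width: 0.0263
```

```bash
python3 -c "
from h import *
im=get_image('scene');cv2.imwrite('pics/s3.png',cv2.resize(im['color'][:,:,::-1],(768,576)))
go([.527,.277,.15],87.5)"
```

```text
at [0.5407 0.0083 0.0805] psi 92.3 t 10.2 grip 0.0219 -> shift [ 6.73 -0.07 -1.74] turn [-0.  -0.   0.8]
```

View pics/s3.png

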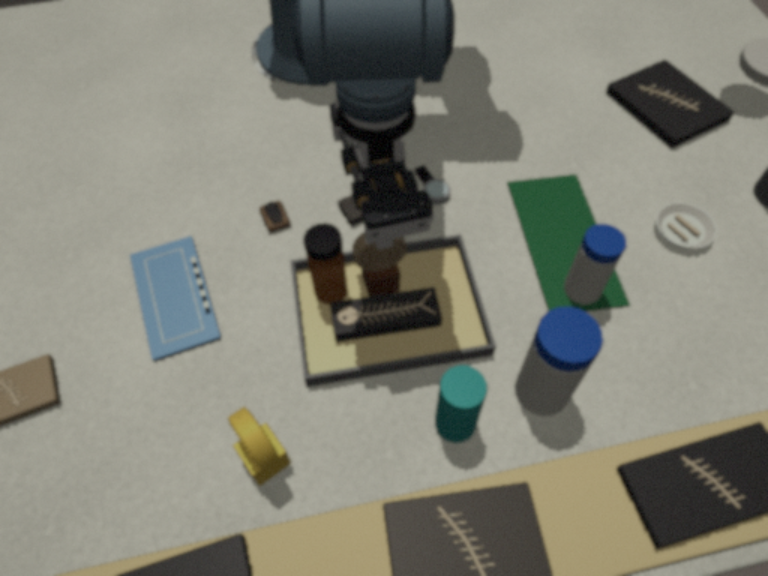

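The jar stands on the mat and the jaws have closed on the ammonite disc (22 mm). Next I'll carry the ammonite to the middle of the mat.

>>> move_arm(
  plan=[
    [0,0,0,0,0,0],
    [0,0,0,0,0,0],
    [0,0,-0.4,0,0,0],
    [0,0,-0.9,0,0,0],
    [0,0,-1.4,0,0,0],
    [0.4,0,-1.6,0,0,0],
    [1,0,-1.6,0,0,0.1],
    [1.6,0,-1.6,0,0,0.2],
    [2.3,0,-1.6,0,0,0.3],
    [3,0,-1.6,0,0,0.4],
    [3.7,0,-1.6,0,0,0.5],
    [4.4,-0.1,-1.6,0,0,0.6],
  ],
)

```text
time_s: 11.2
tool_pos: [0.5295, 0.1853, 0.1442]
tool_rot: [0.715, 0.699, -0.0, -0.0]
contact_force: [0.4, 0.7, -1.8]
gripper_width: 0.0217
```

>>> move_arm(
  plan=[
    [0.7,0,0,0,0,0.1],
    [1.3,0,0,0,0,0.2],
    [1.8,0,0,0,0,0.2],
    [2.2,0,0,0,0,0.2],
    [2.3,0,0.2,0,0,0.2],
    [2.3,0,0.6,0,0,0.2],
    [2.3,0,1,0,0,0.2],
    [2.3,0,1.3,0,0,0.2],
    [2.3,0,1.5,0,0,0.2],
    [2.3,0,1.58,0,0,0.2],
    [2.3,0,1.62,0,0,0.2],
    [2.3,0,1.62,0,0,0.2],
  ],
)

```text
time_s: 12.2
tool_pos: [0.5323, 0.2759, 0.08]
tool_rot: [0.723, 0.691, 0.0, 0.0]
contact_force: [0.4, 0.1, -1.5]
gripper_width: 0.0219
```

```bash
python3 -c "
from h import *
im=get_image('scene');cv2.imwrite('pics/s4.png',cv2.resize(im['color'][:,:,::-1],(768,576)))
go([.527,.277,.08],87.5)"
```

```text
at [0.5324 0.276  0.0802] psi 87.5 t 12.25 grip 0.0215 -> shift [ 0.02 -0.14  0.01] turn [ 0.01 -0.   -0.  ]
```

View pics/s4.png

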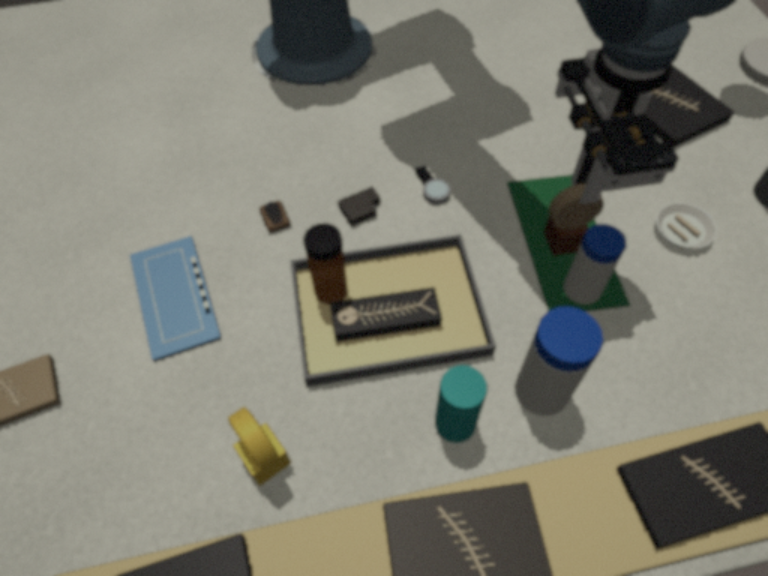

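>>> move_arm(
  plan=[
    [0,0,0.02,0,0,0],
    [0,0,0.02,0,0,0],
    [0,0,0.02,0,0,0],
    [0,0,0.02,0,0,0],
    [0,0,0.02,0,0,0],
    [0,0,0.02,0,0,0],
    [0,0,-0.4,0,0,0],
    [0,0,-0.9,0,0,0],
    [0,0,-1.5,0,0,0],
    [0,0,-2.1,0,0,0],
    [0,0,-2.7,0,0,0],
    [0,0,-3.2,0,0,0],
  ],
  jaw=55,
)

```text
time_s: 13.25
tool_pos: [0.5322, 0.2762, 0.2098]
tool_rot: [0.722, 0.691, 0.001, 0.0]
contact_force: [-0.3, -0.4, -0.3]
gripper_width: 0.052
```

```bash
python3 -c "
from h import *
go([.5397,-.062,.205],87.5)"
```

```text
at [0.5322 0.2762 0.2098] psi 87.5 t 13.25 grip 0.052 -> shift [-8.44  0.56  0.12] turn [ 0.02 -0.01 -0.  ]
```

>>> move_arm(
  plan=[
    [-0.5,0,0,0,0,0],
    [-1.2,0.1,0,0,0,0],
    [-2,0.1,0,0,0,0],
    [-2.9,0.2,0,0,0,0],
    [-3.8,0.3,0,0,0,0],
    [-4.7,0.3,0,0,0,0],
    [-5.6,0.4,0,0,0,0],
    [-6.4,0.4,0,0,0,0],
    [-7.2,0.5,0,0,0,0],
    [-7.9,0.5,0,0,0,0],
    [-8.3,0.55,0,0,0,0],
    [-8.44,0.56,0,0,0,0],
  ],
  jaw=100,
)

```text
time_s: 14.25
tool_pos: [0.5395, -0.0646, 0.2079]
tool_rot: [0.723, 0.69, -0.0, 0.0]
contact_force: [-0.0, 0.5, -0.6]
gripper_width: 0.0936
```

```bash
python3 -c "
from h import *
im=get_image('wrist');P=cloud(im);c=(P[...,2]>.09)&(P[...,2]<.135)
nn,l,st,ce=cv2.connectedComponentsWithStats(c.astype(np.uint8))
for i in range(1,nn):
    if st[i,4]>100: q=P[l==i];print(ce[i],st[i,4],rect(q[:,:2]),np.percentile(q[:,2],50))
go([.5393,-.0615,.082],87.5)"
```

```text
[483.2891928   48.69479653] 2998 (array([0.75154108, 0.05012709]), [43.05027389526367, 49.65076446533203], np.float32(99.10456)) 0.11096528168121866
[258.02521008 179.26155462] 1904 (array([ 0.53914136, -0.06139745]), [45.06471252441406, 45.52834701538086], np.float32(88.60114)) 0.12405691410767297
[445.71373457 262.95061728] 1296 (array([ 0.74900854, -0.17476085]), [23.846431732177734, 61.128150939941406], np.float32(26.121233)) 0.10422711092770434
at [ 0.5394 -0.0641  0.2078] psi 87.3 t 14.3 grip 0.0933 -> shift [ 0.07 -0.01  3.14] turn [ 0.    0.   -0.03]
```

>>> move_arm(
  plan=[
    [0.05,0,0.4,0,0,0],
    [0.05,0,0.8,0,0,0],
    [0.05,0,1.2,0,0,0],
    [0.05,0,1.6,0,0,0],
    [0.05,0,2,0,0,0],
    [0.05,0,2.4,0,0,0],
    [0.05,0,2.8,0,0,0],
    [0.05,0,3,0,0,0],
    [0.05,0,3.14,0,0,0],
    [0.05,0,3.14,0,0,0],
    [0.05,0,3.14,0,0,0],
    [0.05,0,3.14,0,0,0],
  ],
)

```text
time_s: 15.3
tool_pos: [0.5404, -0.0603, 0.0833]
tool_rot: [0.722, 0.692, 0.0, 0.001]
contact_force: [1.0, -1.0, 0.6]
gripper_width: 0.094
```

>>> move_arm(
  plan=[
    [0,0,0,0,0,0],
    [0,0,0,0,0,0],
    [0,0,0,0,0,0],
    [0,0,0,0,0,0],
    [0,0,0,0,0,0],
    [0,0,0,0,0,0],
    [0,0,0,0,0,0],
    [0,0,0,0,0,0],
    [0,0,0,0,0,0],
    [0,0,0,0,0,0],
  ],
  jaw=0,
  force=16,
)

```text
time_s: 16.13
tool_pos: [0.5395, -0.0602, 0.0821]
tool_rot: [0.722, 0.691, -0.0, -0.0]
contact_force: [-0.4, 0.2, 0.6]
gripper_width: 0.0466
```

```bash
python3 -c "
from h import *
go([.442,.283,.15],84.8)"
```

```text
at [ 0.5395 -0.0602  0.0821] psi 87.5 t 16.13 grip 0.0466 -> shift [ 8.47 -2.81 -1.7 ] turn [-0.   -0.    0.45]
```

>>> move_arm(
  plan=[
    [0,0,-0.4,0,0,0],
    [0,0,-0.9,0,0,0],
    [0,0,-1.4,0,0,0],
    [0.4,-0.3,-1.6,0,0,0],
    [0.9,-0.7,-1.6,0,0,0],
    [1.4,-1.2,-1.6,0,0,0],
    [2,-1.7,-1.6,0,0,0.1],
    [2.6,-2.1,-1.6,0,0,0.2],
    [3.2,-2.5,-1.6,0,0,0.3],
    [3.9,-2.7,-1.6,0,0,0.4],
    [4.6,-2.8,-1.6,0,0,0.4],
    [5.3,-2.8,-1.6,0,0,0.4],
  ],
)

```text
time_s: 17.13
tool_pos: [0.4355, 0.1577, 0.1457]
tool_rot: [0.737, 0.676, -0.0, -0.0]
contact_force: [0.2, -1.5, -2.7]
gripper_width: 0.0465
```

>>> move_arm(
  plan=[
    [0.7,0,0,0,0,0],
    [1.4,0,0,0,0,0],
    [2.1,0,0,0,0,0],
    [2.7,0,0,0,0,0],
    [3.1,0,0,0,0,0],
    [3.2,0,0.3,0,0,0],
    [3.2,0,0.7,0,0,0],
    [3.2,0,1.1,0,0,0],
    [3.2,0,1.4,0,0,0],
    [3.2,0,1.55,0,0,0],
    [3.2,0,1.62,0,0,0],
    [3.2,0,1.62,0,0,0],
  ],
)

```text
time_s: 18.13
tool_pos: [0.4479, 0.2836, 0.0813]
tool_rot: [0.737, 0.676, -0.0, -0.0]
contact_force: [0.3, -0.6, -2.7]
gripper_width: 0.0468
```

```bash
python3 -c "
from h import *
im=get_image('scene');cv2.imwrite('pics/s5.png',cv2.resize(im['color'][:,:,::-1],(768,576)))
go([.442,.283,.082],84.8)"
```

```text
at [0.4482 0.2837 0.0814] psi 85.1 t 18.18 grip 0.0461 -> shift [-0.03 -0.15 -0.02] turn [ 0.   -0.    0.04]
```

View pics/s5.png

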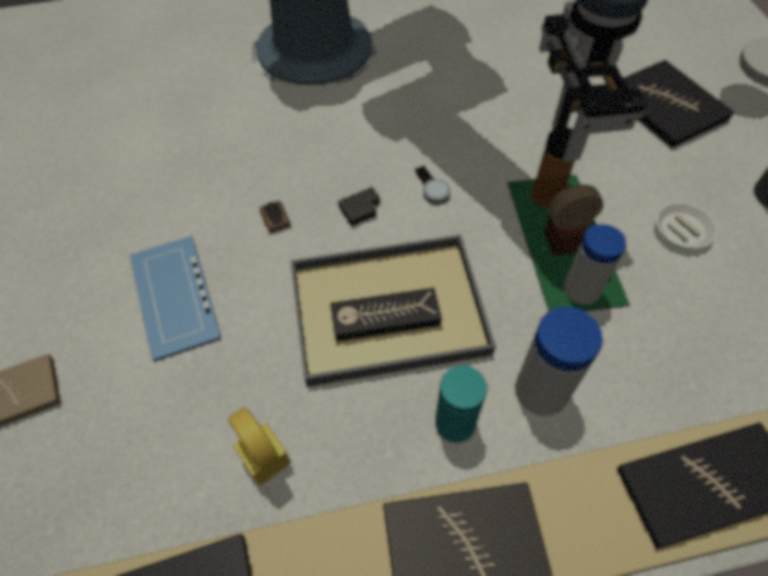

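>>> move_arm(
  plan=[
    [0,0,0.02,0,0,0],
    [0,0,0.02,0,0,0],
    [0,0,0.02,0,0,0],
    [0,0,0.02,0,0,0],
    [0,0,0.02,0,0,0],
    [0,0,0.02,0,0,0],
    [0,0,-0.4,0,0,0],
    [0,0,-0.9,0,0,0],
    [0,0,-1.5,0,0,0],
    [0,0,-2.1,0,0,0],
    [0,0,-2.7,0,0,0],
    [0,0,-3.2,0,0,0],
  ],
  jaw=70,
)

```text
time_s: 19.18
tool_pos: [0.4482, 0.2842, 0.2114]
tool_rot: [0.737, 0.676, 0.001, 0.0]
contact_force: [0.2, 0.2, 0.7]
gripper_width: 0.0655
```

```bash
python3 -c "
from h import *
for n in ('top','scene'):
  im=get_image(n);P=cloud(im);c=(P[...,2]>.1)&(P[...,2]<.135)&(P[...,1]>.2)
  nn,l,st,ce=cv2.connectedComponentsWithStats(c.astype(np.uint8))
  for i in range(1,nn):
    if st[i,4]>100: q=P[l==i];print(n,ce[i],st[i,4],rect(q[:,:2]),np.percentile(q[:,2],50))
  c=(P[...,2]>.018)&(P[...,2]<.04)&(abs(P[...,1])<.09)&(abs(P[...,0]-.59)<.05)
  m=big(c);q=P[m];print(n,'slab',m.sum(),rect(q[:,:2]),np.median(q[:,2]))
cv2.imwrite('pics/t6.png',cv2.resize(get_image('top')['color'][:,:,::-1],(768,576)))
go([.599,.000,.15],87)"
```

```text
top [123.84453782 165.76260504] 476 (array([0.61505963, 0.2687124 ]), [47.36130142211914, 49.533023834228516], np.float32(9.084057)) 0.11302234639399561
top [118.75539568 203.70503597] 278 (array([0.53421307, 0.27365991]), [23.558870315551758, 52.77562713623047], np.float32(88.25039)) 0.10969421575999788
top [108.83702213 244.61770624] 497 (array([0.44923911, 0.28071045]), [45.6246223449707, 46.44514083862305], np.float32(74.80825)) 0.1206589486134807
top slab 1341 (array([0.59977386, 0.00100917]), [50.87803268432617, 139.8734893798828], np.float32(86.92983)) 0.02630405047490547
scene [375.041841    96.14435146] 478 (array([0.44614407, 0.27933768]), [45.67082595825195, 46.822628021240234], np.float32(157.7175)) 0.12144670710958433
scene [386.20634921 129.96825397] 315 (array([0.53204333, 0.27201587]), [24.13419532775879, 55.411014556884766], np.float32(87.10537)) 0.10979544390765972
scene [402.6097561  161.98211382] 615 (array([0.61167889, 0.26851508]), [48.93119812011719, 50.237083435058594], np.float32(158.1955)) 0.1140551463114724
scene slab 1738 (array([ 5.96968750e-01, -8.02612305e-06]), [52.347503662109375, 139.66014099121094], np.float32(87.11209)) 0.027767876791780166
at [0.4489 0.2844 0.2109] psi 85.1 t 19.33 grip 0.0657 -> shift [-6.76  4.34  1.53] turn [ 0.03 -0.01 -0.32]
```

View pics/t6.png

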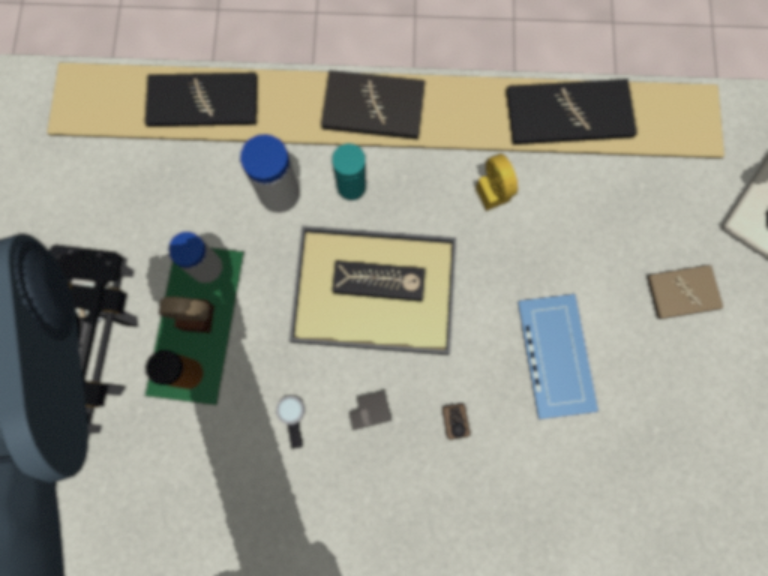

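>>> move_arm(
  plan=[
    [-0.4,0.25,0,0,0,0],
    [-1,0.6,0,0,0,0],
    [-1.6,1,0,0,0,0],
    [-2.3,1.5,0,0,0,-0.1],
    [-3,1.9,0,0,0,-0.1],
    [-3.7,2.4,0,0,0,-0.2],
    [-4.4,2.9,0.2,0,0,-0.2],
    [-5.1,3.3,0.5,0,0,-0.3],
    [-5.7,3.7,0.8,0,0,-0.3],
    [-6.3,4.1,1.1,0,0,-0.3],
    [-6.65,4.3,1.3,0,0,-0.32],
    [-6.76,4.34,1.5,0,0,-0.32],
  ],
  jaw=90,
)

```text
time_s: 20.33
tool_pos: [0.5973, -0.0021, 0.1468]
tool_rot: [0.726, 0.688, -0.001, -0.001]
contact_force: [0.4, 0.2, 0.3]
gripper_width: 0.0845
```

```bash
python3 -c "
from h import *
im=get_image('wrist');P=cloud(im)
c=(P[...,2]>.018)&(P[...,2]<.04)&(abs(P[...,1])<.09)&(abs(P[...,0]-.595)<.05)
m=big(c);q=P[m];print('slab',m.sum(),rect(q[:,:2]),np.median(q[:,2]))
cv2.imwrite('pics/w7.png',im['color'][:,:,::-1])
go([.5985,.0005,.0185],87)"
```

```text
slab 5782 (array([0.59826508, 0.00120079]), [50.12062072753906, 138.77239990234375], np.float32(86.86785)) 0.02830349176838598
at [ 0.5961 -0.0014  0.1454] psi 86.9 t 20.38 grip 0.0843 -> shift [0.05 0.07 3.17] turn [-0.05 -0.01 -0.02]
```

View pics/w7.png

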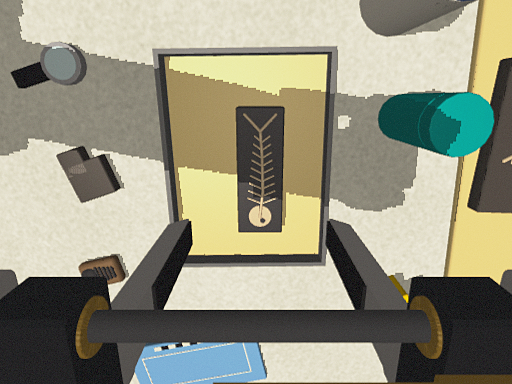

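>>> move_arm(
  plan=[
    [0.05,0.05,0,0,0,0],
    [0.05,0.05,0.3,0,0,0],
    [0.05,0.05,0.7,0,0,0],
    [0.05,0.05,1.1,0,0,0],
    [0.05,0.05,1.5,0,0,0],
    [0.05,0.05,1.9,0,0,0],
    [0.05,0.05,2.3,0,0,0],
    [0.05,0.05,2.6,0,0,0],
    [0.05,0.05,2.7,0,0,0],
    [0.05,0.05,2.7,0,0,0],
    [0.05,0.05,2.7,0,0,0],
    [0.05,0.05,2.7,0,0,0],
  ],
)

```text
time_s: 21.38
tool_pos: [0.6007, 0.0017, 0.0426]
tool_rot: [0.725, 0.689, 0.001, 0.001]
contact_force: [0.5, 0.2, 0.4]
gripper_width: 0.084
```

```bash
python3 -c "
from h import *
get_image('top');get_image('top')
go([.5985,.0008,.0185],87)"
```

```text
at [0.6007 0.0015 0.0425] psi 87.0 t 21.48 grip 0.0842 -> shift [-0.02 -0.05  0.6 ] turn [0.02 0.   0.  ]
```

>>> move_arm(
  plan=[
    [-0.02,-0.04,0.15,0,0,0],
    [-0.02,-0.04,0.3,0,0,0],
    [-0.02,-0.04,0.42,0,0,0],
    [-0.02,-0.04,0.5,0,0,0],
    [-0.02,-0.04,0.55,0,0,0],
    [-0.02,-0.04,0.57,0,0,0],
    [-0.02,-0.04,0.57,0,0,0],
    [-0.02,-0.04,0.57,0,0,0],
    [-0.02,-0.04,0.57,0,0,0],
    [-0.02,-0.04,0.57,0,0,0],
  ],
)

```text
time_s: 22.32
tool_pos: [0.5984, 0.0008, 0.0189]
tool_rot: [0.725, 0.688, 0.0, 0.0]
contact_force: [-0.5, 1.0, -0.2]
gripper_width: 0.0849
```

>>> move_arm(
  plan=[
    [0,0,0,0,0,0],
    [0,0,0,0,0,0],
    [0,0,0,0,0,0],
    [0,0,0,0,0,0],
    [0,0,0,0,0,0],
    [0,0,0,0,0,0],
    [0,0,0,0,0,0],
    [0,0,0,0,0,0],
    [0,0,0,0,0,0],
    [0,0,0,0,0,0],
  ],
  jaw=0,
  force=40,
)

```text
time_s: 23.15
tool_pos: [0.5981, 0.0009, 0.0186]
tool_rot: [0.725, 0.688, -0.0, -0.0]
contact_force: [-0.2, -0.5, 0.8]
gripper_width: 0.0215
```

```bash
python3 -c "
from h import *
im=get_image('top');hsv=cv2.cvtColor(im['color'],cv2.COLOR_RGB2HSV);H,S,V=[hsv[...,i].astype(int) for i in range(3)]
m=big((H>95)&(H<125)&(S>50),np.array((372,237)));m=cv2.morphologyEx(m.astype(np.uint8),cv2.MORPH_CLOSE,np.ones((7,7)))
print(rect(onplane(im,cont(m),.008)[:,:2]))
g=(S<60)&(V>150)
print(bot.observe()['gripper_width'],bot.observe()['contact_force']);go([.5985,.0008,.0185],87)"
```

```text
(array([ 0.49676385, -0.27172162]), [88.94007110595703, 177.80615234375], np.float32(9.059413))
0.017087030704473295 [ 0.12646106  0.41166617 -0.79533038]
at [0.5982 0.0009 0.0185] psi 87.0 t 23.2 grip 0.0171 -> shift [-0.    0.01  0.  ] turn [-0.  0.  0.]
```

The jaws closed to 17 mm, well under the slab's 50 mm, so something is off. I'll look.

```bash
python3 -c "
from h import *
for n in ('wrist','scene'):
  im=get_image(n);c=im['color'];
  if n=='scene': c=cv2.resize(c[130:300,150:350],(706,600),interpolation=cv2.INTER_CUBIC)
  cv2.imwrite(f'pics/{n}8.png',c[:,:,::-1])
print(bot.observe()['gripper_width'])"
```

```text
0.00961774503229253
```

View pics/wrist8.png

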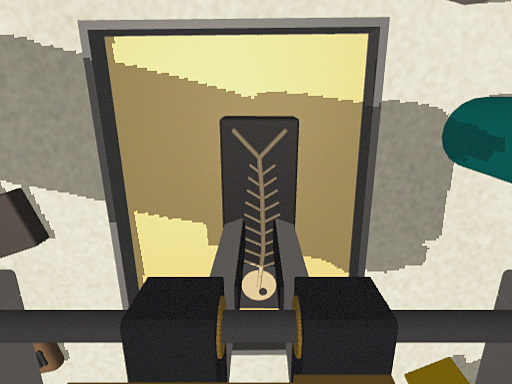

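View pics/scene8.png

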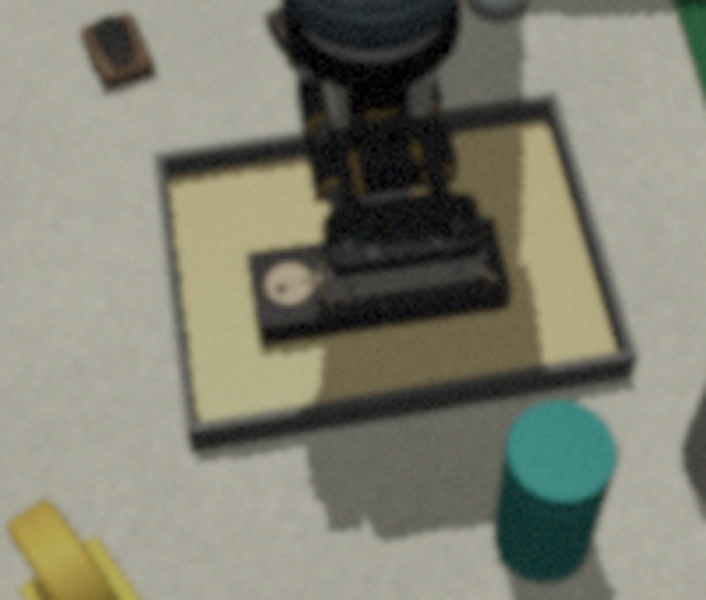

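```bash
python3 -c "
from h import *
print(bot.finger_overhang,[a for a in dir(bot) if not a.startswith('_')])
im=get_image('scene');P=cloud(im)
print('eye',im['eye'])
for y in range(170,240,4): print(y,[ '%.0f/%.0f/%.0f'%tuple(P[y,x]*1000) for x in range(228,300,8)])
o=bot.observe();print(o['gripper_width'],o['contact_force'],o['qpos'],o['joint_efforts'])"
```

```text
0.011 ['MotionError', 'close_job', 'finger_overhang', 'observe']
eye [ 0.98993948 -0.0785375   0.69511115]
170 ['496/-38/25', '498/-22/22', '619/-23/184', '619/-11/179', '619/2/175', '622/15/176', '617/29/165', '508/78/5', '514/94/7']
174 ['497/-39/13', '497/-23/7', '613/-23/164', '617/-11/167', '620/2/166', '623/14/167', '624/28/164', '520/75/8', '522/92/5']
178 ['503/-41/7', '508/-25/9', '621/-25/165', '623/-12/164', '624/1/161', '625/14/158', '626/28/155', '529/73/5', '533/89/6']
182 ['511/-43/3', '516/-27/5', '625/-26/159', '638/-15/175', '623/1/148', '625/14/146', '654/19/186', '538/71/5', '544/86/7']
186 ['522/-45/6', '526/-28/6', '632/-27/160', '644/-16/173', '655/-6/186', '658/6/185', '662/18/187', '663/30/184', '553/84/6']
190 ['532/-46/5', '537/-31/8', '657/-31/185', '660/-19/185', '663/-8/187', '664/5/184', '667/16/184', '670/28/184', '562/81/6']
194 ['542/-48/6', '546/-32/7', '664/-33/185', '666/-21/184', '669/-9/185', '671/3/184', '675/14/186', '677/26/185', '571/79/6']
198 ['552/-50/7', '555/-34/6', '670/-34/185', '673/-22/185', '676/-11/185', '679/1/186', '680/13/183',
[... 823 characters left out ...]
10', '621/-31/6', '625/-16/6', '628/-1/5', '632/14/7', '637/29/8', '639/44/6', '643/59/7']
230 ['622/-63/4', '627/-48/7', '630/-33/5', '633/-18/6', '637/-3/7', '641/12/7', '644/27/7', '647/42/5', '650/57/5']
234 ['632/-65/7', '635/-50/7', '638/-35/6', '642/-20/7', '645/-5/5', '649/10/6', '653/25/8', '655/40/5', '659/55/6']
238 ['639/-66/5', '644/-51/7', '647/-37/6', '649/-22/5', '653/-7/5', '658/8/8', '670/20/25', '673/34/25', '675/49/23']
0.005009949426299817 [ 0.84802025 -0.06062368 -0.0895768 ] [-1.87865198e-01  3.21426816e-01  1.78648615e+00  5.47348514e-05
  1.03371580e+00 -1.35682563e-01] [ 1.38400097e-03 -3.97440076e+01 -2.66003144e+01  6.14632596e-02
  2.60844111e-02  1.08697288e-04]
```

```bash
python3 -c "
from h import *
im=get_image('wrist');P=cloud(im);e=im['eye'];print('eye',e)
o=bot.observe();t=np.array(o['tool_pos'])
print('tip px',proj(im,t+[0,0,-.011]),'tcp',proj(im,t),'slab corners',proj(im,[[.575,.07,.027],[.62,.07,.027]]))
for y in range(190,300,6): print(y,[ '%.0f/%.0f/%.0f'%tuple(P[y,x]*1000) for x in range(212,308,10)])
"
```

```text
eye [0.6024824  0.08401005 0.22415022]
tip px [[258.36756227 212.22675939]] tcp [[258.36531586 217.7737377 ]] slab corners [[215.68485089 121.89608101]
 [287.64131258 118.10525107]]
190 ['565/20/8', '575/26/28', '582/26/29', '589/26/30', '595/25/28', '602/25/30', '608/24/29', '615/24/29', '622/23/28', '631/17/8']
196 ['564/15/6', '575/22/28', '582/21/28', '588/21/28', '595/21/28', '602/21/29', '608/20/28', '615/20/29', '622/19/27', '631/12/6']
202 ['564/10/6', '574/17/27', '581/17/27', '588/17/28', '595/16/28', '601/16/29', '608/15/28', '615/15/29', '621/15/28', '631/7/7']
208 ['564/6/6', '574/12/26', '581/13/28', '588/12/28', '594/12/28', '601/13/30', '608/11/28', '615/11/29', '621/10/27', '631/2/7']
214 ['563/1/8', '574/8/26', '581/8/28', '587/8/28', '594/8/28', '601/8/30', '608/7/28', '614/7/28', '621/6/28', '631/-3/7']
220 ['563/-4/6', '570/-4/7', '580/4/29', '587/4/28', '594/4/29', '601/4/30', '608/2/28', '614/3/29', '621/2/29', '631/-8/6']
226 ['562/-9/7', '570/-9/6', '580/0/29', '589/12/57', '595/10/54', '601/-1/30', '607/11/57', '612/11/58', '621/-3/28', '631/-12/7']
232 ['56
[... 972 characters left out ...]
'566/-51/6', '587/12/108', '592/12/108', '596/10/105', '599/-39/28', '605/11/108', '609/11/108', '613/11/108', '630/-54/7']
280 ['587/36/149', '590/35/149', '593/36/149', '595/35/149', '596/10/110', '598/-43/29', '604/11/112', '606/35/149', '609/35/149', '612/35/149']
286 ['587/36/152', '590/36/153', '593/35/152', '596/36/153', '596/9/113', '598/-49/28', '604/11/117', '606/35/152', '609/35/152', '612/35/152']
292 ['588/36/154', '591/36/155', '593/36/155', '596/36/155', '596/8/115', '598/-53/29', '604/11/121', '606/35/155', '609/35/155', '611/35/154']
298 ['588/36/157', '591/36/157', '593/36/157', '596/36/157', '596/5/115', '598/-59/28', '603/33/154', '606/35/157', '608/35/157', '611/35/158']
```

The wrist depth shows the fingertips at about z = 0.05, some 40 mm above where the reported pose puts them. I'll open the jaws and measure how the real tip height depends on the opening.

>>> move_arm(
  plan=[
    [0,0,-0.5,0,0,0],
    [0,0,-1,0,0,0],
    [0,0,-1.5,0,0,0],
    [0,0,-1.5,0,0,0],
    [0,0,-1.5,0,0,0],
    [0,0,-1.5,0,0,0],
    [0,0,-1.5,0,0,0],
    [0,0,-1.5,0,0,0],
    [0,0,-1.5,0,0,0],
    [0,0,-1.5,0,0,0],
    [0,0,-1.5,0,0,0],
    [0,0,-1.5,0,0,0],
  ],
  jaw=85,
)

```text
time_s: 24.4
tool_pos: [0.5981, 0.0009, 0.0783]
tool_rot: [0.725, 0.688, -0.0, -0.0]
contact_force: [0.3, 0.1, -0.1]
gripper_width: 0.078
```

```bash
cat > tip.py <<'E'
from h import *
im=get_image('wrist');P=cloud(im);o=bot.observe();t=np.array(o['tool_pos']);w=o['gripper_width']
D=P-t
m=(np.abs(D[...,1])<.02)&(np.abs(D[...,0])<.07)&(P[...,2]>.035)&(D[...,2]<.1)
n,l,s,c=cv2.connectedComponentsWithStats(m.astype(np.uint8))
print('tcp',t.round(4),'w',round(float(w),4),'quat',np.round(o['tool_rot'],3))
for i in range(1,n):
    if s[i,4]>60:
        q=P[l==i];k=q[:,2]<np.percentile(q[:,2],10);print(s[i,4],'zmin pct1',np.percentile(q[:,2],1).round(4),'x',q[k][:,0].min().round(4),q[k][:,0].max().round(4),'y',np.median(q[:,1]).round(4))
E
python3 tip.py; python3 - <<'E'
from h import *
im=get_image('wrist');cv2.imwrite('pics/w9.png',im['color'][:,:,::-1])
E
```

```text
tcp [0.5981 0.0009 0.0784] w 0.079 quat [ 0.725  0.688 -0.    -0.   ]
3012 zmin pct1 0.107 x 0.548 0.5598 y 0.0128
3016 zmin pct1 0.1065 x 0.6365 0.6493 y 0.0082
```

View pics/w9.png

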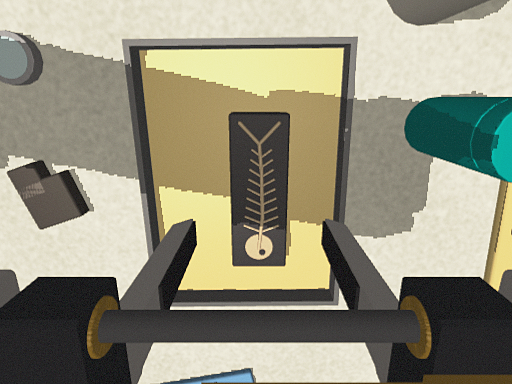

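The real tip height is about the reported TCP z + 0.027, where the specification gives −0.011. Wrist depth and the gripper body in the scene view agree on this. So the earlier grips were near the objects' tops. I'll descend using measured tip height.

>>> move_arm(
  plan=[
    [0,0,0.3,0,0,0],
    [0,0,0.6,0,0,0],
    [0,0,0.9,0,0,0],
    [0,0,1.2,0,0,0],
    [0,0,1.4,0,0,0],
    [0,0,1.5,0,0,0],
    [0,0,1.5,0,0,0],
    [0,0,1.5,0,0,0],
    [0,0,1.5,0,0,0],
  ],
)

```text
time_s: 25.25
tool_pos: [0.5988, 0.0008, 0.0192]
tool_rot: [0.725, 0.688, 0.0, 0.001]
contact_force: [-0.2, 0.0, 0.3]
gripper_width: 0.08
```

```bash
python3 tip.py; python3 - <<'E'
from h import *
im=get_image('scene');cv2.imwrite('pics/s10.png',cv2.resize(im['color'][80:260,150:350],(666,600),interpolation=cv2.INTER_CUBIC)[:,:,::-1])
E
```

```text
tcp [0.5989 0.0008 0.0193] w 0.0797 quat [0.725 0.688 0.    0.001]
3054 zmin pct1 0.0477 x 0.5477 0.5596 y 0.0127
3032 zmin pct1 0.048 x 0.6382 0.6509 y 0.008
```

View pics/s10.png

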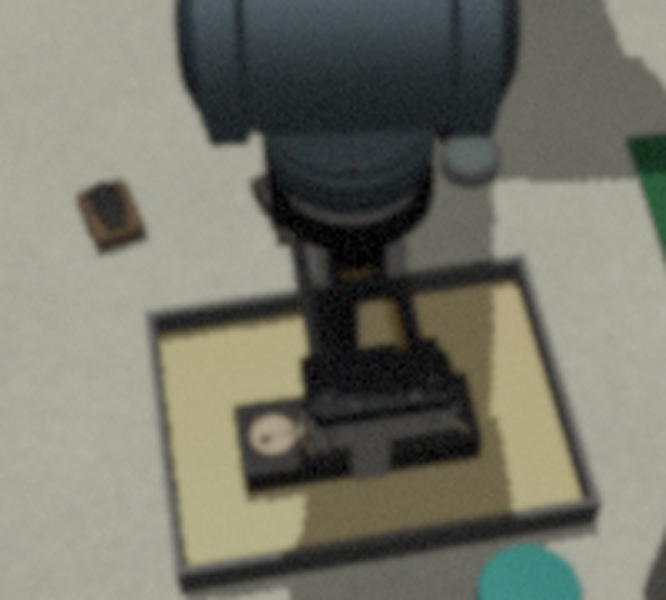

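```bash
python3 - <<'E'
from h import *
im=get_image('scene');P=cloud(im)
m=(P[...,0]>.63)&(P[...,0]<.66)&(abs(P[...,1])<.02)&(P[...,2]>.015)&(P[...,2]<.12)
v,u=np.nonzero(m);q=P[m];print(m.sum(),np.percentile(q[:,2],[0,2,5,20]),q[:,:2].mean(0))
E
```

```text
119 [0.05357059 0.05526194 0.05706483 0.06294677] [ 0.64878133 -0.00327609]
```

>>> move_arm(
  plan=[
    [0,0,0.2,0,0,0],
    [0,0,0.4,0,0,0],
    [0,0,0.6,0,0,0],
    [0,0,0.75,0,0,0],
    [0,0,0.8,0,0,0],
    [0,0,0.8,0,0,0],
    [0,0,0.8,0,0,0],
    [0,0,0.8,0,0,0],
  ],
)

```text
time_s: 26.07
tool_pos: [0.5985, 0.0008, -0.0131]
tool_rot: [0.725, 0.688, 0.0, 0.0]
contact_force: [0.3, 0.5, -0.7]
gripper_width: 0.0798
```

```bash
sed -i 's/>.035/>.0115/' tip.py; python3 tip.py; python3 - <<'E'
from h import *
im=get_image('scene');P=cloud(im)
m=(P[...,0]>.63)&(P[...,0]<.66)&(abs(P[...,1])<.02)&(P[...,2]>.0)&(P[...,2]<.12)
for u in range(252,272,4): print([ '%.0f/%.0f/%.0f'%tuple(P[y,u]*1000) for y in range(214,244,3)])
im=get_image('wrist');cv2.imwrite('pics/w11.png',im['color'][:,:,::-1])
E
```

```text
tcp [ 0.5986  0.0008 -0.013 ] w 0.0799 quat [0.725 0.688 0.    0.   ]
5247 zmin pct1 0.0266 x 0.5723 0.6239 y 0.0017
3052 zmin pct1 0.0156 x 0.5471 0.5593 y 0.0127
3046 zmin pct1 0.0155 x 0.6379 0.6685 y 0.0081
['683/-25/155', '683/-25/146', '676/-24/123', '677/-25/114', '626/-16/8', '631/-18/6', '637/-19/5', '644/-20/6', '649/-21/4', '656/-23/6']
['684/-19/154', '683/-19/144', '677/-18/121', '643/-12/48', '642/-12/34', '641/-12/21', '639/-11/6', '645/-13/6', '651/-14/5', '668/-18/27']
['685/-13/153', '683/-12/139', '676/-11/118', '649/-6/57', '648/-5/44', '648/-5/32', '642/-4/7', '647/-5/6', '653/-7/6', '669/-10/25']
['685/-7/151', '682/-6/136', '677/-5/116', '650/2/55', '650/2/43', '650/2/32', '643/3/7', '650/2/7', '655/1/6', '672/-3/28']
['685/-0/149', '683/0/136', '676/2/113', '626/16/6', '631/14/4', '638/13/5', '645/11/7', '651/9/6', '658/8/7', '672/4/25']
```

View pics/w11.png

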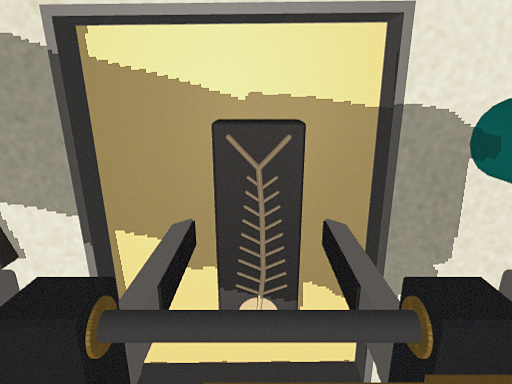

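>>> move_arm(
  plan=[
    [0,0,0.05,0,0,0],
    [0,0,0.1,0,0,0],
    [0,0,0.13,0,0,0],
    [0,0,0.13,0,0,0],
    [0,0,0.13,0,0,0],
  ],
)

```text
time_s: 26.63
tool_pos: [0.598, 0.0009, -0.0189]
tool_rot: [0.725, 0.688, -0.0, -0.0]
contact_force: [0.1, -0.2, -0.4]
gripper_width: 0.0802
```

```bash
python3 tip.py; python3 -c "
from station import bot;print(bot.observe()['contact_force'])"
```

```text
tcp [ 0.5981  0.0009 -0.0187] w 0.0801 quat [ 0.725  0.688 -0.    -0.   ]
5533 zmin pct1 0.0267 x 0.5724 0.6239 y 0.0018
2987 zmin pct1 0.0135 x 0.547 0.5589 y 0.0129
2991 zmin pct1 0.0131 x 0.6373 0.6502 y 0.0082
[ 0.89086028 -0.20720121 -0.30508461]
```

>>> move_arm(
  plan=[
    [0,0,0,0,0,0],
    [0,0,0,0,0,0],
    [0,0,0,0,0,0],
    [0,0,0,0,0,0],
    [0,0,0,0,0,0],
    [0,0,0,0,0,0],
    [0,0,0,0,0,0],
    [0,0,0,0,0,0],
  ],
  jaw=0,
  force=40,
)

```text
time_s: 27.35
tool_pos: [0.5982, 0.0009, -0.0186]
tool_rot: [0.725, 0.688, 0.0, 0.0]
contact_force: [0.4, 0.4, 0.2]
gripper_width: 0.0495
```

```bash
python3 -c "
from h import *
go([.4968,-.2717,.07],9.06)"
```

```text
at [ 0.5982  0.0009 -0.0186] psi 87.0 t 27.35 grip 0.0495 -> shift [-6.94 -2.17 -2.21] turn [ 0.   -0.   12.99]
```

>>> move_arm(
  plan=[
    [0,0,-0.05,0,0,0],
    [0,0,-0.1,0,0,0],
    [0,0,-0.2,0,0,0],
    [0,0,-0.35,0,0,0],
    [0,0,-0.55,0,0,0],
    [0,0,-0.75,0,0,0],
    [0,0,-1,0,0,0],
    [0,0,-1.25,0,0,0],
    [0,0,-1.5,0,0,0],
    [0,0,-1.7,0,0,0],
    [0,0,-1.8,0,0,0],
    [0,0,-1.8,0,0,0],
  ],
)

```text
time_s: 28.35
tool_pos: [0.5992, 0.0007, 0.055]
tool_rot: [0.725, 0.688, 0.001, 0.001]
contact_force: [1.0, -0.1, -4.1]
gripper_width: 0.0496
```

```bash
python3 - <<'E'
from h import *
im=get_image('wrist');cv2.imwrite('pics/w12.png',im['color'][:,:,::-1])
P=cloud(im);q=P[130:200,220:300].reshape(-1,3);print(np.nanpercentile(q[:,2],[10,50,90]));o=bot.observe();print(o['gripper_width'],o['contact_force'])
go([.4968,-.2717,.053],9.06)
E
```

```text
[0.10093613 0.10181364 0.10282153]
0.04973156035904485 [-0.87590084 -0.30440812 -4.62546521]
at [0.5985 0.0008 0.054 ] psi 87.0 t 28.4 grip 0.0497 -> shift [-6.94 -2.18  0.02] turn [ 1.000e-02 -1.000e-02  1.299e+01]
```

View pics/w12.png

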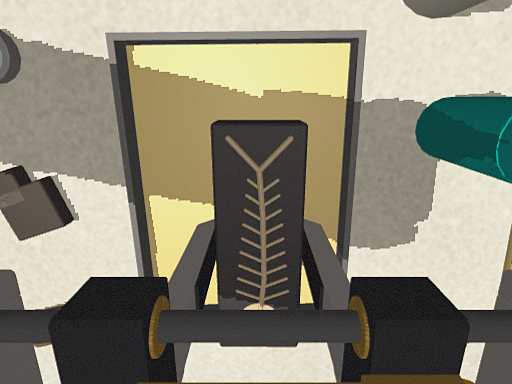

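>>> move_arm(
  plan=[
    [-0.1,0,0,0,0,0.2],
    [-0.35,-0.1,0,0,0,0.6],
    [-0.65,-0.2,0,0,0,1.2],
    [-0.95,-0.3,0,0,0,1.8],
    [-1.25,-0.4,0,0,0,2.4],
    [-1.55,-0.5,0,0,0,3],
    [-1.9,-0.6,0,0,0,3.6],
    [-2.2,-0.7,0,0,0,4.2],
    [-2.5,-0.8,0,0,0,4.8],
    [-2.85,-0.9,0,0,0,5.4],
    [-3.15,-1,0,0,0,6],
    [-3.5,-1.1,0,0,0,6.6],
  ],
)

```text
time_s: 29.4
tool_pos: [0.5456, -0.1376, 0.0526]
tool_rot: [0.917, 0.4, -0.001, -0.001]
contact_force: [-0.0, -0.3, -4.1]
gripper_width: 0.0499
```

```bash
python3 - <<'E'
from h import *
go([.4968,-.2717,.053],9.06)
E
```

```text
at [ 0.5456 -0.1376  0.0526] psi 47.1 t 29.4 grip 0.0499 -> shift [-3.29  1.39 -0.01] turn [-0.01  0.01  6.34]
```

>>> move_arm(
  plan=[
    [-0.3,0.15,0,0,0,0.6],
    [-0.6,0.25,0,0,0,1.2],
    [-0.95,0.4,0,0,0,1.8],
    [-1.25,0.55,0,0,0,2.4],
    [-1.55,0.65,0,0,0,3],
    [-1.9,0.8,0,0,0,3.6],
    [-2.2,0.95,0,0,0,4.2],
    [-2.5,1.05,0,0,0,4.8],
    [-2.8,1.2,0,0,0,5.4],
    [-3.05,1.3,0,0,0,5.9],
    [-3.2,1.37,0,0,0,6.2],
    [-3.29,1.39,0,0,0,6.34],
  ],
)

```text
time_s: 30.4
tool_pos: [0.4979, -0.2721, 0.0529]
tool_rot: [0.997, 0.08, -0.0, -0.0]
contact_force: [0.8, 0.2, -3.8]
gripper_width: 0.0496
```

```bash
python3 - <<'E'
from h import *
go([.4968,-.2717,-.015],9.06)
im=get_image('wrist');cv2.imwrite('pics/w13.png',im['color'][:,:,::-1]);P=cloud(im)
hsv=cv2.cvtColor(im['color'],cv2.COLOR_RGB2HSV);H,S,V=[hsv[...,i].astype(int) for i in range(3)]
m=(H>95)&(H<125)&(S>50);v,u=np.nonzero(m);print(u.min(),u.max(),v.min(),v.max())
q=P[m];print(rect(q[:,:2]),np.median(q[:,2]))
c=(P[...,2]>.09)&(P[...,2]<.11)&(P[...,0]>.45);v,u=np.nonzero(c);print(rect(P[c][:,:2]),u.min(),v.min())
go([.4968,-.2717,-.015],9.06)
E
```

```text
at [ 0.4979 -0.2721  0.0529] psi 9.2 t 30.4 grip 0.0496 -> shift [-0.02 -0.01  1.7 ] turn [-0.    0.01  0.02]
26 488 14 382
(array([ 0.50337262, -0.22154172]), [218.61907958984375, 219.7431640625], np.float32(179.02399)) nan
(array([ 0.51182568, -0.26921957]), [73.41405487060547, 112.30880737304688], np.float32(7.8504834)) 190 121
at [ 0.4978 -0.2722  0.053 ] psi 9.2 t 30.45 grip 0.0496 -> shift [-0.02 -0.02  1.7 ] turn [-0.    0.01  0.02]
```

View pics/w13.png

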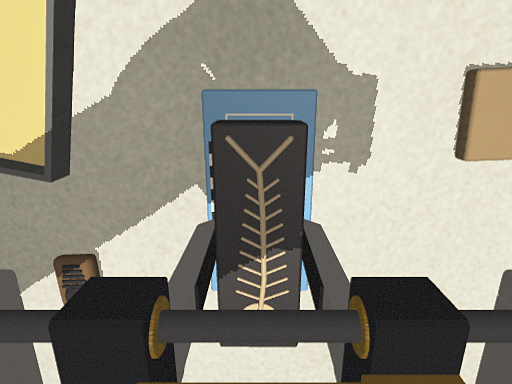

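>>> move_arm(
  plan=[
    [-0.02,-0.02,0.2,0,0,0],
    [-0.02,-0.02,0.45,0,0,0],
    [-0.02,-0.02,0.7,0,0,0],
    [-0.02,-0.02,0.95,0,0,0],
    [-0.02,-0.02,1.15,0,0,0],
    [-0.02,-0.02,1.3,0,0,0],
    [-0.02,-0.02,1.42,0,0,0],
    [-0.02,-0.02,1.5,0,0,0],
    [-0.02,-0.02,1.55,0,0,0],
    [-0.02,-0.02,1.58,0,0,0],
    [-0.02,-0.02,1.58,0,0,0],
    [-0.02,-0.02,1.58,0,0,0],
  ],
)

```text
time_s: 31.45
tool_pos: [0.4981, -0.2707, -0.0095]
tool_rot: [0.997, 0.082, 0.0, 0.0]
contact_force: [0.2, 0.9, -4.3]
gripper_width: 0.0497
```

```bash
python3 - <<'E'
from h import *
for n in ('top','scene'):
  im=get_image(n);P=cloud(im)
  c=(P[...,2]>.024)&(P[...,2]<.05)&(abs(P[...,1]+.272)<.07)&(abs(P[...,0]-.5)<.1);print(n,c.sum(),rect(P[c][:,:2]),np.median(P[c][:,2]))
  cv2.imwrite('pics/%s14.png'%n,cv2.resize(im['color'][:,:,::-1],(768,576)))
go([.4968,-.2717,-.0155],9.06)
print(bot.observe()['contact_force'])
E
```

```text
top 215 (array([ 0.55361957, -0.25998425]), [28.604190826416016, 48.3935661315918], np.float32(98.55998)) 0.035380295275936446
scene 1509 (array([ 0.49919949, -0.26972656]), [72.6740493774414, 142.29827880859375], np.float32(0.10334019)) 0.0372436401143158
at [ 0.4981 -0.2707 -0.0094] psi 9.4 t 31.55 grip 0.0498 -> shift [-0.04  0.02  0.15] turn [ 0.01 -0.01  0.05]
[ 0.38164924 -0.92570517 -4.10704949]
```

View pics/scene14.png

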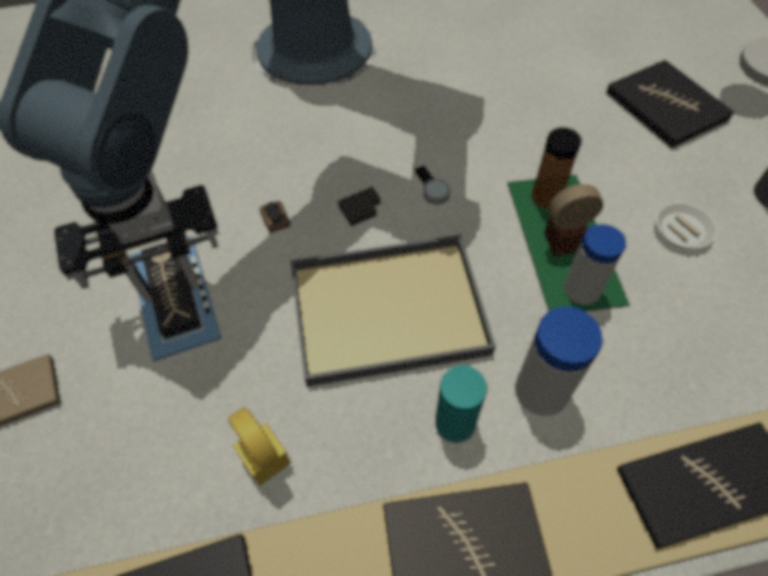

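>>> move_arm(
  plan=[
    [-0.02,0,0.04,0,0,0],
    [-0.02,0,0.08,0,0,0],
    [-0.02,0,0.11,0,0,0],
    [-0.02,0,0.13,0,0,0],
    [-0.02,0,0.14,0,0,0],
    [-0.02,0,0.14,0,0,0],
    [-0.02,0,0.14,0,0,0],
  ],
)

```text
time_s: 32.13
tool_pos: [0.4971, -0.2706, -0.0155]
tool_rot: [0.997, 0.082, 0.0, 0.0]
contact_force: [-0.6, -0.0, -4.0]
gripper_width: 0.0493
```

>>> move_arm(
  plan=[
    [0,0,0.01,0,0,0],
    [0,0,0.02,0,0,0],
    [0,0,0.02,0,0,0],
    [0,0,0.02,0,0,0],
  ],
)

```text
time_s: 32.47
tool_pos: [0.4972, -0.2707, -0.0156]
tool_rot: [0.997, 0.082, -0.0, 0.0]
contact_force: [-2.3, 1.8, 3.7]
gripper_width: 0.0497
```

The force changed from −4 to +3.7 N, so the slab is resting on the pad. Releasing it.

>>> move_arm(
  plan=[
    [0,0,0,0,0,0],
    [0,0,0,0,0,0],
    [0,0,0,0,0,0],
    [0,0,0,0,0,0],
    [0,0,0,0,0,0],
    [0,0,0,0,0,0],
    [0,0,-0.1,0,0,0],
    [0,0,-0.4,0,0,0],
    [0,0,-0.9,0,0,0],
    [0,0,-1.5,0,0,0],
    [0,0,-2.1,0,0,0],
    [0,0,-2.7,0,0,0],
  ],
  jaw=75,
)

```text
time_s: 33.47
tool_pos: [0.4972, -0.2707, 0.094]
tool_rot: [0.997, 0.082, 0.0, 0.0]
contact_force: [0.7, 0.4, -0.4]
gripper_width: 0.0706
```

```bash
python3 - <<'E'
from h import *
im=get_image('wrist');cv2.imwrite('pics/w15.png',im['color'][:,:,::-1]);P=cloud(im)
c=(P[...,2]>.022)&(P[...,2]<.045)&(abs(P[...,1]+.272)<.05)&(abs(P[...,0]-.5)<.1);c=big(c);print(c.sum(),rect(P[c][:,:2]),np.median(P[c][:,2]))
for n in ('top','scene'):
  im=get_image(n);P=cloud(im)
  c=(P[...,2]>.024)&(P[...,2]<.04)&(abs(P[...,1]+.272)<.05)&(abs(P[...,0]-.5)<.1);c=big(c);print(n,c.sum(),rect(P[c][:,:2]),np.median(P[c][:,2]))
go([.448,.2842,.2],85.1)
E
```

```text
8092 (array([ 0.49732806, -0.26975186]), [50.150367736816406, 139.1184844970703], np.float32(9.277399)) 0.031178506953237983
top 173 (array([ 0.45781772, -0.25734369]), [28.12401008605957, 42.77568435668945], np.float32(146.11343)) 0.02908322440944766
scene 1524 (array([ 0.49505359, -0.27112875]), [50.25808334350586, 143.72799682617188], np.float32(9.261033)) 0.031122023485082917
at [ 0.4987 -0.2719  0.0949] psi 9.4 t 33.62 grip 0.0704 -> shift [  1.02 -13.91  -2.69] turn [  0.06  -0.   -12.62]
```

View pics/w15.png

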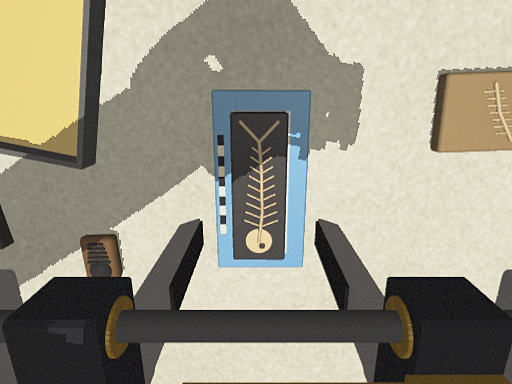

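Slab at rest fish-up, centre within about 2 mm of the pad centre and 0.2° off its axis (wrist pixel (258,185)). Now returning the bottle.

>>> move_arm(
  plan=[
    [0,-0.2,-0.5,0,0,-0.3],
    [0,-0.7,-1,0,0,-0.9],
    [0.1,-1.3,-1.4,0,0,-1.5],
    [0.1,-1.9,-1.4,0,0,-2.1],
    [0.2,-2.5,-1.4,0,0,-2.7],
    [0.2,-3.2,-1.4,0,0,-3.3],
    [0.3,-3.9,-1.4,0,0,-3.9],
    [0.3,-4.6,-1.4,0,0,-4.5],
    [0.4,-5.3,-1.4,0,0,-5.1],
    [0.4,-6,-1.4,0,0,-5.7],
    [0.5,-6.7,-1.4,0,0,-6.3],
    [0.5,-7.4,-1.4,0,0,-6.9],
  ],
)

```text
time_s: 34.62
tool_pos: [0.4676, 0.0262, 0.1465]
tool_rot: [0.903, 0.43, -0.001, -0.001]
contact_force: [0.5, 0.5, -0.1]
gripper_width: 0.0705
```

```bash
python3 -c "
from h import *
go([.4482,.2830,.15],85.1)"
```

```text
at [0.4676 0.0262 0.1465] psi 50.9 t 34.62 grip 0.0705 -> shift [ 4.68 -4.42 -0.08] turn [-0.02  0.   -5.69]
```

>>> move_arm(
  plan=[
    [0.5,-0.45,0,0,0,-0.6],
    [1,-0.9,0,0,0,-1.2],
    [1.5,-1.4,0,0,0,-1.8],
    [2,-1.9,0,0,0,-2.4],
    [2.5,-2.35,0,0,0,-3],
    [3,-2.8,0,0,0,-3.6],
    [3.4,-3.2,0,0,0,-4.2],
    [3.8,-3.6,0,0,0,-4.7],
    [4.2,-4,0,0,0,-5.2],
    [4.5,-4.25,0,0,0,-5.5],
    [4.68,-4.42,0,0,0,-5.69],
    [4.68,-4.42,0,0,0,-5.69],
  ],
  jaw=70,
)

```text
time_s: 35.62
tool_pos: [0.4491, 0.2825, 0.1466]
tool_rot: [0.737, 0.676, -0.001, -0.0]
contact_force: [0.2, -0.7, -0.5]
gripper_width: 0.0663
```

```bash
python3 - <<'E'
from h import *
im=get_image('wrist');P=cloud(im);c=(P[...,2]>.1)&(P[...,2]<.135)&(P[...,0]<.7)
nn,l,st,ce=cv2.connectedComponentsWithStats(c.astype(np.uint8))
for i in range(1,nn):
    if st[i,4]>100: q=P[l==i];print(ce[i],st[i,4],rect(q[:,:2]),np.percentile(q[:,2],50))
cv2.imwrite('pics/w16.png',im['color'][:,:,::-1])
go([.4475,.2830,.05],85.1)
E
python3 tip.py
```

```text
[357.62051848 197.66023166] 1813 (array([0.53238898, 0.27449359]), [24.615924835205078, 56.663108825683594], np.float32(88.893715)) 0.11136602799548043
[456.53309374 197.27103923] 3339 (array([0.61226178, 0.27106192]), [49.01414108276367, 49.29277038574219], np.float32(157.89926)) 0.11510216328178816
[256.55014225 203.80974395] 2812 (array([0.44743018, 0.28157376]), [45.380836486816406, 46.73677444458008], np.float32(84.70424)) 0.12305799621886582
at [0.4494 0.2816 0.1468] psi 85.0 t 35.67 grip 0.0662 -> shift [ 0.03 -0.05  2.42] turn [-0.01  0.01 -0.02]
tcp [0.4496 0.2811 0.147 ] w 0.0658 quat [ 0.738  0.675 -0.001 -0.   ]
565 zmin pct1 0.0127 x 0.5097 0.5195 y 0.2809
2785 zmin pct1 0.0225 x 0.426 0.4699 y 0.2851
2828 zmin pct1 0.1759 x 0.4054 0.4176 y 0.2948
2826 zmin pct1 0.1755 x 0.4816 0.4948 y 0.2879
```

View pics/w16.png

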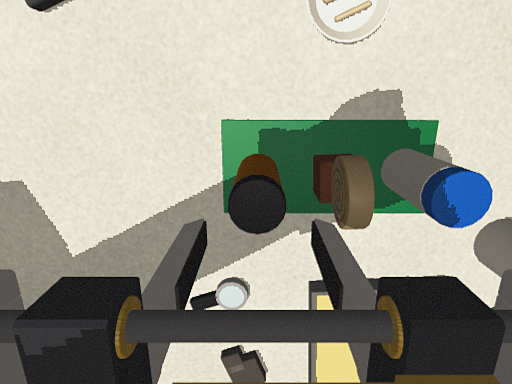

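>>> move_arm(
  plan=[
    [0.02,-0.05,0.3,0,0,0],
    [0.02,-0.05,0.6,0,0,0],
    [0.02,-0.05,0.9,0,0,0],
    [0.02,-0.05,1.2,0,0,0],
    [0.02,-0.05,1.5,0,0,0],
    [0.02,-0.05,1.8,0,0,0],
    [0.02,-0.05,2.1,0,0,0],
    [0.02,-0.05,2.3,0,0,0],
    [0.02,-0.05,2.4,0,0,0],
    [0.02,-0.05,2.4,0,0,0],
    [0.02,-0.05,2.4,0,0,0],
  ],
)

```text
time_s: 36.63
tool_pos: [0.4484, 0.2826, 0.0519]
tool_rot: [0.738, 0.675, 0.0, 0.0]
contact_force: [0.1, 0.6, 0.7]
gripper_width: 0.0658
```

>>> move_arm(
  plan=[
    [0,0,0,0,0,0],
    [0,0,0,0,0,0],
    [0,0,0,0,0,0],
    [0,0,0,0,0,0],
    [0,0,0,0,0,0],
    [0,0,0,0,0,0],
  ],
  jaw=0,
  force=16,
)

```text
time_s: 37.13
tool_pos: [0.4485, 0.2827, 0.0523]
tool_rot: [0.738, 0.675, 0.0, 0.0]
contact_force: [-1.4, 0.0, 2.6]
gripper_width: 0.0466
```

```bash
python3 -c "
from h import *
go([.5393,-.0608,.12],85.1)"
```

```text
at [0.4485 0.2827 0.0523] psi 84.9 t 37.13 grip 0.0466 -> shift [-8.35  3.02 -1.69] turn [ 0.01 -0.   -0.03]
```

>>> move_arm(
  plan=[
    [0,0,-0.3,0,0,0],
    [0,0,-0.7,0,0,0],
    [0,0,-1.2,0,0,0],
    [-0.3,0,-1.6,0,0,0],
    [-0.8,0.1,-1.7,0,0,0],
    [-1.4,0.3,-1.7,0,0,0],
    [-2,0.6,-1.7,0,0,0],
    [-2.7,0.9,-1.7,0,0,0],
    [-3.4,1.2,-1.7,0,0,0],
    [-4.1,1.5,-1.7,0,0,0],
    [-4.8,1.75,-1.7,0,0,0],
    [-5.5,2,-1.7,0,0,0],
  ],
)

```text
time_s: 38.13
tool_pos: [0.5082, 0.0548, 0.12]
tool_rot: [0.738, 0.675, -0.0, -0.0]
contact_force: [-0.3, 1.2, -2.3]
gripper_width: 0.0466
```

>>> move_arm(
  plan=[
    [-0.6,0.2,0,0,0,0],
    [-1.2,0.45,0,0,0,0],
    [-1.8,0.65,0,0,0,0],
    [-2.3,0.85,0,0,0,0],
    [-2.7,0.95,0,0,0,0],
    [-2.84,1.02,0.2,0,0,0],
    [-2.84,1.02,0.6,0,0,0],
    [-2.84,1.02,1,0,0,0],
    [-2.84,1.02,1.3,0,0,0],
    [-2.84,1.02,1.45,0,0,0],
    [-2.84,1.02,1.5,0,0,0],
    [-2.84,1.02,1.5,0,0,0],
  ],
)

```text
time_s: 39.13
tool_pos: [0.5386, -0.06, 0.0593]
tool_rot: [0.738, 0.675, -0.0, -0.0]
contact_force: [0.7, 0.3, -1.8]
gripper_width: 0.0466
```

```bash
python3 -c "
from h import *
im=get_image('scene');cv2.imwrite('pics/s17.png',cv2.resize(im['color'][:,:,::-1],(768,576)))
go([.5393,-.0603,.0533],85.1)"
```

```text
at [ 0.5391 -0.0603  0.0601] psi 84.9 t 39.18 grip 0.0468 -> shift [-0.    0.01  0.17] turn [ 0.    0.   -0.03]
```

View pics/s17.png

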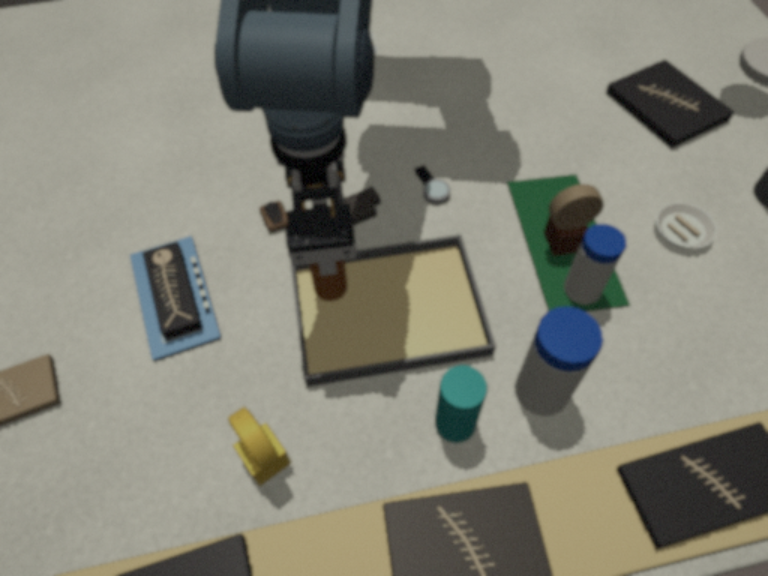

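>>> move_arm(
  plan=[
    [0,0,0.05,0,0,0],
    [0,0,0.1,0,0,0],
    [0,0,0.14,0,0,0],
    [0,0,0.16,0,0,0],
    [0,0,0.17,0,0,0],
    [0,0,0.17,0,0,0],
    [0,0,0.17,0,0,0],
  ],
)

```text
time_s: 39.77
tool_pos: [0.539, -0.0606, 0.0534]
tool_rot: [0.738, 0.675, -0.0, 0.0]
contact_force: [-1.2, -0.2, 1.6]
gripper_width: 0.0464
```

```bash
python3 -c "
from h import *
im=get_image('scene');P=cloud(im);go([.5393,-.0603,.0533],85.1);print(bot.observe()['contact_force'])
for n in ('top','scene'):
  P=cloud(get_image(n));c=(P[...,2]>.115)&(P[...,2]<.13)&(abs(P[...,1]+.06)<.03)&(abs(P[...,0]-.54)<.03);print(c.sum(),np.percentile(P[c][:,2],[50,90]) if c.any() else '')"
```

```text
at [ 0.539  -0.0606  0.0534] psi 84.9 t 39.82 grip 0.0467 -> shift [0.01 0.01 0.  ] turn [ 0.    0.   -0.03]
[-1.8377199   0.29814258  1.29380259]
0 
0
```

Contact is felt (+1.5 N), so I'll release and rise.

>>> move_arm(
  plan=[
    [0,0,0,0,0,0],
    [0,0,0,0,0,0],
    [0,0,0,0,0,0],
    [0,0,0,0,0,0],
    [0,0,0,0,0,0],
    [0,0,-0.2,0,0,0],
    [0,0,-0.6,0,0,0],
    [0,0,-1.1,0,0,0],
    [0,0,-1.6,0,0,0],
    [0,0,-2.1,0,0,0],
    [0,0,-2.5,0,0,0],
    [0,0,-2.5,0,0,0],
  ],
  jaw=75,
)

```text
time_s: 40.92
tool_pos: [0.5415, -0.0613, 0.1576]
tool_rot: [0.738, 0.675, 0.002, 0.003]
contact_force: [1.4, -0.9, 0.0]
gripper_width: 0.0704
```

```bash
python3 - <<'E'
from h import *
im=get_image('wrist');P=cloud(im);c=(P[...,2]>.1)&(P[...,2]<.135)&(P[...,0]<.7)
c=big(c);q=P[c];print(rect(q[:,:2]),np.percentile(q[:,2],50))
go([.5324,.2748,.15],87.5)
E
```

```text
(array([ 0.53803735, -0.06135043]), [46.04486083984375, 46.159175872802734], np.float32(177.34445)) 0.1240412343762344
at [ 0.5403 -0.061   0.1553] psi 84.9 t 40.97 grip 0.0706 -> shift [ 8.34 -0.94  0.12] turn [ 0.04  0.01 -0.43]
```

>>> move_arm(
  plan=[
    [0.4,0,0.1,0,0,0],
    [1,-0.1,0.1,0,0,0],
    [1.7,-0.2,0.1,0,0,-0.1],
    [2.5,-0.3,0.1,0,0,-0.1],
    [3.3,-0.4,0.1,0,0,-0.2],
    [4.1,-0.5,0.1,0,0,-0.2],
    [4.9,-0.55,0.1,0,0,-0.3],
    [5.7,-0.65,0.1,0,0,-0.3],
    [6.5,-0.75,0.1,0,0,-0.4],
    [7.3,-0.85,0.1,0,0,-0.43],
    [8,-0.92,0.1,0,0,-0.43],
    [8.34,-0.94,0.1,0,0,-0.43],
  ],
  jaw=55,
)

```text
time_s: 41.97
tool_pos: [0.5295, 0.2776, 0.1473]
tool_rot: [0.722, 0.692, -0.001, -0.001]
contact_force: [0.3, 0.3, -0.7]
gripper_width: 0.0518
```

```bash
python3 - <<'E'
from h import *
get_image('top')
im=get_image('wrist');P=cloud(im);c=(P[...,2]>.09)&(P[...,2]<.135)&(P[...,0]<.7)
nn,l,st,ce=cv2.connectedComponentsWithStats(c.astype(np.uint8))
for i in range(1,nn):
    if st[i,4]>100: q=P[l==i];print(ce[i],st[i,4],rect(q[:,:2]),np.percentile(q[:,2],50))
go([.5324,.2752,.044],87.5)
E
```

```text
[261.68426555 196.52848928] 1913 (array([0.5324632 , 0.27633405]), [23.88962745666504, 61.3019905090332], np.float32(87.581314)) 0.11068728969237249
[356.79712859 203.12203496] 3204 (array([0.61235626, 0.27093808]), [48.756141662597656, 49.26910400390625], np.float32(96.62914)) 0.11504747835177855
at [0.5301 0.2763 0.1477] psi 87.7 t 42.07 grip 0.0515 -> shift [-0.02  0.06  2.59] turn [-0.02  0.01  0.03]
```

>>> move_arm(
  plan=[
    [0,0.06,0,0,0,0],
    [0,0.06,0.3,0,0,0],
    [0,0.06,0.6,0,0,0],
    [0,0.06,0.9,0,0,0],
    [0,0.06,1.2,0,0,0],
    [0,0.06,1.5,0,0,0],
    [0,0.06,1.8,0,0,0],
    [0,0.06,2.1,0,0,0],
    [0,0.06,2.4,0,0,0],
    [0,0.06,2.6,0,0,0],
    [0,0.06,2.6,0,0,0],
    [0,0.06,2.6,0,0,0],
  ],
)

```text
time_s: 43.07
tool_pos: [0.5332, 0.275, 0.0445]
tool_rot: [0.722, 0.691, -0.0, -0.0]
contact_force: [0.5, -0.1, 1.4]
gripper_width: 0.0517
```

>>> move_arm(
  plan=[
    [0,0,0,0,0,0],
    [0,0,0,0,0,0],
    [0,0,0,0,0,0],
    [0,0,0,0,0,0],
    [0,0,0,0,0,0],
    [0,0,0,0,0,0],
    [0,0,0,0,0,0],
    [0,0,0,0,0,0],
  ],
  jaw=0,
  force=18,
)

```text
time_s: 43.73
tool_pos: [0.5335, 0.275, 0.0452]
tool_rot: [0.722, 0.691, 0.0, 0.0]
contact_force: [0.1, -0.2, 1.2]
gripper_width: 0.0217
```

```bash
python3 -c "
from h import *
go([.5406,.0078,.11],92.3)
print(bot.observe()['contact_force'])"
```

```text
at [0.5335 0.275  0.0452] psi 87.5 t 43.73 grip 0.0217 -> shift [-6.67  0.47 -1.62] turn [ 0.  -0.  -0.8]
[ 0.0542448  -0.24580469  1.23560357]
```

>>> move_arm(
  plan=[
    [0,0,-0.3,0,0,0],
    [0,0,-0.7,0,0,0],
    [0,0,-1.2,0,0,0],
    [-0.3,0,-1.5,0,0,0],
    [-0.8,0,-1.6,0,0,-0.1],
    [-1.4,0.1,-1.6,0,0,-0.2],
    [-2,0.1,-1.6,0,0,-0.3],
    [-2.6,0.2,-1.6,0,0,-0.4],
    [-3.3,0.2,-1.6,0,0,-0.5],
    [-4,0.3,-1.6,0,0,-0.6],
    [-4.6,0.3,-1.6,0,0,-0.7],
    [-5.2,0.35,-1.6,0,0,-0.8],
  ],
)

```text
time_s: 44.73
tool_pos: [0.538, 0.0653, 0.1095]
tool_rot: [0.693, 0.721, 0.0, 0.0]
contact_force: [-0.5, 0.0, -1.8]
gripper_width: 0.0222
```

```bash
python3 -c "
from h import *
go([.5406,.0075,.0465],92.3)"
```

```text
at [0.538  0.0653 0.1095] psi 92.3 t 44.73 grip 0.0222 -> shift [-1.45  0.01  1.57] turn [0. 0. 0.]
```

>>> move_arm(
  plan=[
    [-0.5,0,0,0,0,0],
    [-0.9,0,0,0,0,0],
    [-1.2,0,0,0,0,0],
    [-1.4,0,0,0,0,0],
    [-1.45,0.01,0.1,0,0,0],
    [-1.45,0.01,0.4,0,0,0],
    [-1.45,0.01,0.8,0,0,0],
    [-1.45,0.01,1.1,0,0,0],
    [-1.45,0.01,1.3,0,0,0],
    [-1.45,0.01,1.4,0,0,0],
    [-1.45,0.01,1.42,0,0,0],
    [-1.45,0.01,1.42,0,0,0],
  ],
)

```text
time_s: 45.73
tool_pos: [0.5411, 0.0089, 0.0521]
tool_rot: [0.693, 0.721, -0.0, -0.0]
contact_force: [-0.3, 0.7, -1.3]
gripper_width: 0.0218
```

```bash
python3 -c "
from h import *
get_image('top');go([.5406,.0075,.0463],92.3);print(bot.observe()['contact_force'])"
```

```text
at [0.5414 0.0088 0.0526] psi 92.3 t 45.78 grip 0.0216 -> shift [-0.03 -0.02  0.16] turn [0.01 0.   0.  ]
[-0.12653488 -0.57193603 -2.05260164]
```

>>> move_arm(
  plan=[
    [-0.03,-0.01,0.05,0,0,0],
    [-0.03,-0.01,0.1,0,0,0],
    [-0.03,-0.01,0.13,0,0,0],
    [-0.03,-0.01,0.15,0,0,0],
    [-0.03,-0.01,0.16,0,0,0],
    [-0.03,-0.01,0.16,0,0,0],
    [-0.03,-0.01,0.16,0,0,0],
  ],
)

```text
time_s: 46.37
tool_pos: [0.5408, 0.0073, 0.0462]
tool_rot: [0.693, 0.721, 0.0, 0.0]
contact_force: [-1.4, -1.2, 2.4]
gripper_width: 0.0217
```

```bash
python3 -c "
from h import *
get_image('top');go([.5406,.0075,.0463],92.3);print(bot.observe()['contact_force'])"
```

```text
at [0.5408 0.0073 0.0462] psi 92.3 t 46.42 grip 0.0218 -> shift [ 0.   -0.01 -0.  ] turn [ 0.  0. -0.]
[-1.85928549 -0.87036269  2.70002021]
```

>>> move_arm(
  plan=[
    [0,0,0,0,0,0],
    [0,0,0,0,0,0],
    [0,0,0,0,0,0],
    [0,0,0,0,0,0],
    [0,0,0,0,0,0],
    [0,0,-0.2,0,0,0],
    [0,0,-0.6,0,0,0],
    [0,0,-1.1,0,0,0],
    [0,0,-1.6,0,0,0],
    [0,0,-2.1,0,0,0],
    [0,0,-2.6,0,0,0],
    [0,0,-2.6,0,0,0],
  ],
  jaw=60,
)

```text
time_s: 47.42
tool_pos: [0.5437, 0.0069, 0.1549]
tool_rot: [0.693, 0.721, 0.002, 0.004]
contact_force: [0.4, 0.0, 1.1]
gripper_width: 0.0568
```

```bash
python3 - <<'E'
from h import *
im=get_image('wrist');P=cloud(im);c=(P[...,2]>.09)&(P[...,2]<.135)&(P[...,0]<.7)
nn,l,st,ce=cv2.connectedComponentsWithStats(c.astype(np.uint8))
for i in range(1,nn):
    if st[i,4]>100: q=P[l==i];print(ce[i],st[i,4],rect(q[:,:2]),np.percentile(q[:,2],50))
get_image('top')
go([.6124,.2702,.15],84.8)
E
```

```text
[254.56714821 190.40609952] 1869 (array([0.54086829, 0.00825116]), [23.89207649230957, 62.49411392211914], np.float32(92.2856)) 0.11156187777054188
[248.52833706 268.67673378] 2682 (array([ 0.53785449, -0.06097878]), [45.92005920410156, 46.419246673583984], np.float32(57.036453)) 0.12391183494391472
at [0.5411 0.0074 0.1504] psi 92.3 t 47.52 grip 0.0564 -> shift [6.49 2.04 0.01] turn [0.02 0.   1.25]
```

Ammonite is back within 1 mm. Now the jar.

>>> move_arm(
  plan=[
    [0.4,0.1,0,0,0,0.1],
    [0.9,0.3,0,0,0,0.2],
    [1.5,0.5,0,0,0,0.3],
    [2.1,0.7,0,0,0,0.4],
    [2.8,0.9,0,0,0,0.5],
    [3.5,1.1,0,0,0,0.7],
    [4.2,1.3,0,0,0,0.8],
    [4.9,1.55,0,0,0,0.9],
    [5.5,1.75,0,0,0,1],
    [6.1,1.9,0,0,0,1.2],
    [6.4,2,0,0,0,1.25],
    [6.49,2.04,0,0,0,1.25],
  ],
  jaw=85,
)

```text
time_s: 48.52
tool_pos: [0.6109, 0.2715, 0.1477]
tool_rot: [0.738, 0.675, -0.001, -0.001]
contact_force: [0.5, 0.0, -0.2]
gripper_width: 0.0799
```

```bash
python3 - <<'E'
from h import *
get_image('top')
im=get_image('wrist');P=cloud(im);c=(P[...,2]>.1)&(P[...,2]<.135)&(P[...,0]<.7)
c=big(c);q=P[c];print(rect(q[:,:2]),np.percentile(q[:,2],50))
go([.6124,.2705,.045],84.8)
E
```

```text
(array([0.61273175, 0.27133179]), [48.350975036621094, 48.657470703125], np.float32(177.21138)) 0.11513763474939451
at [0.6113 0.2698 0.1484] psi 84.8 t 48.62 grip 0.0803 -> shift [0.02 0.03 2.59] turn [-0.02  0.01  0.01]
```

>>> move_arm(
  plan=[
    [0.03,0.03,0,0,0,0],
    [0.03,0.03,0.3,0,0,0],
    [0.03,0.03,0.6,0,0,0],
    [0.03,0.03,0.9,0,0,0],
    [0.03,0.03,1.2,0,0,0],
    [0.03,0.03,1.5,0,0,0],
    [0.03,0.03,1.8,0,0,0],
    [0.03,0.03,2.1,0,0,0],
    [0.03,0.03,2.4,0,0,0],
    [0.03,0.03,2.55,0,0,0],
    [0.03,0.03,2.55,0,0,0],
    [0.03,0.03,2.55,0,0,0],
  ],
)

```text
time_s: 49.62
tool_pos: [0.6131, 0.2712, 0.0475]
tool_rot: [0.739, 0.674, -0.0, -0.0]
contact_force: [-0.2, -0.3, -0.5]
gripper_width: 0.0798
```

>>> move_arm(
  plan=[
    [0,0,0,0,0,0],
    [0,0,0,0,0,0],
    [0,0,0,0,0,0],
    [0,0,0,0,0,0],
    [0,0,0,0,0,0],
    [0,0,0,0,0,0],
    [0,0,0,0,0,0],
  ],
  jaw=0,
  force=15,
)

```text
time_s: 50.2
tool_pos: [0.6133, 0.2713, 0.0482]
tool_rot: [0.739, 0.674, 0.0, 0.0]
contact_force: [-0.7, 1.4, 1.8]
gripper_width: 0.0498
```

```bash
python3 -c "
from h import *
go([.5458,.0775,.11],84.8)
print(bot.observe()['contact_force'])"
```

```text
at [0.6133 0.2713 0.0482] psi 84.8 t 50.2 grip 0.0498 -> shift [-4.98 -1.24 -1.55] turn [ 0.01 -0.   -0.  ]
[-0.6937983   1.41523903  1.76552482]
```

>>> move_arm(
  plan=[
    [0,0,-0.3,0,0,0],
    [0,0,-0.7,0,0,0],
    [0,0,-1.2,0,0,0],
    [-0.3,-0.1,-1.5,0,0,0],
    [-0.8,-0.2,-1.6,0,0,0],
    [-1.4,-0.35,-1.6,0,0,0],
    [-2,-0.5,-1.6,0,0,0],
    [-2.7,-0.65,-1.6,0,0,0],
    [-3.3,-0.8,-1.6,0,0,0],
    [-3.9,-1,-1.6,0,0,0],
    [-4.3,-1.1,-1.6,0,0,0],
    [-4.5,-1.2,-1.6,0,0,0],
  ],
)

```text
time_s: 51.2
tool_pos: [0.5483, 0.0946, 0.1121]
tool_rot: [0.739, 0.674, -0.0, 0.0]
contact_force: [-0.3, -0.1, -2.3]
gripper_width: 0.0499
```

```bash
python3 -c "
from h import *
get_image('top');go([.5460,.0775,.0493],84.8)"
```

```text
at [0.5479 0.0944 0.112 ] psi 84.7 t 51.25 grip 0.0497 -> shift [-0.42 -0.01  1.57] turn [-0.01  0.01 -0.02]
```

>>> move_arm(
  plan=[
    [-0.2,0,0,0,0,0],
    [-0.35,0,0,0,0,0],
    [-0.42,-0.01,0.1,0,0,0],
    [-0.42,-0.01,0.4,0,0,0],
    [-0.42,-0.01,0.8,0,0,0],
    [-0.42,-0.01,1.1,0,0,0],
    [-0.42,-0.01,1.3,0,0,0],
    [-0.42,-0.01,1.45,0,0,0],
    [-0.42,-0.01,1.52,0,0,0],
    [-0.42,-0.01,1.56,0,0,0],
    [-0.42,-0.01,1.57,0,0,0],
    [-0.42,-0.01,1.57,0,0,0],
  ],
)

```text
time_s: 52.25
tool_pos: [0.5477, 0.0796, 0.0495]
tool_rot: [0.739, 0.674, 0.001, 0.001]
contact_force: [-0.1, 0.3, -1.9]
gripper_width: 0.0502
```

```bash
python3 -c "
from h import *
get_image('top');go([.5460,.0775,.0493],84.8);print(bot.observe()['contact_force'])"
```

```text
at [0.5477 0.0796 0.0495] psi 84.8 t 52.3 grip 0.0498 -> shift [-0.06 -0.04  0.01] turn [ 0.02 -0.   -0.  ]
[-1.12505332 -0.05354478 -0.99514513]
```

>>> move_arm(
  plan=[
    [-0.02,-0.02,-0.03,0,0,0],
    [-0.05,-0.04,-0.03,0,0,0],
    [-0.05,-0.04,0,0,0,0],
    [-0.05,-0.04,0.02,0,0,0],
    [-0.05,-0.04,0.03,0,0,0],
    [-0.05,-0.04,0.03,0,0,0],
    [-0.05,-0.04,0.03,0,0,0],
  ],
)

```text
time_s: 52.88
tool_pos: [0.5456, 0.0776, 0.0491]
tool_rot: [0.738, 0.674, -0.0, 0.0]
contact_force: [-3.2, -0.5, 7.0]
gripper_width: 0.0496
```

>>> move_arm(
  plan=[
    [0,0,0,0,0,0],
    [0,0,0,0,0,0],
    [0,0,0,0,0,0],
    [0,0,0,0,0,0],
    [0,0,0,0,0,0],
    [0,0,-0.2,0,0,0],
    [0,0,-0.6,0,0,0],
    [0,0,-1.1,0,0,0],
    [0,0,-1.7,0,0,0],
    [0,0,-2.3,0,0,0],
    [0,0,-2.9,0,0,0],
    [0,0,-3,0,0,0],
  ],
  jaw=80,
)

```text
time_s: 53.88
tool_pos: [0.5482, 0.0777, 0.1732]
tool_rot: [0.738, 0.674, 0.003, 0.003]
contact_force: [0.9, 0.2, -0.2]
gripper_width: 0.0746
```

```bash
python3 - <<'E'
from h import *
im=get_image('wrist');P=cloud(im);c=(P[...,2]>.09)&(P[...,2]<.135)&(P[...,0]<.65)
nn,l,st,ce=cv2.connectedComponentsWithStats(c.astype(np.uint8))
for i in range(1,nn):
    if st[i,4]>100: q=P[l==i];print(ce[i],st[i,4],rect(q[:,:2]),np.percentile(q[:,2],50))
go([.48,.25,.2])
E
```

```text
[254.61623762 191.10693069] 2525 (array([0.54521338, 0.07739855]), [48.7310791015625, 49.49448776245117], np.float32(173.51605)) 0.11608762959899444
[256.19409283 252.36638537] 1422 (array([0.54093408, 0.00834163]), [24.037221908569336, 62.78492736816406], np.float32(91.98005)) 0.11105864198925955
[259.93981481 301.10802469] 648 (array([ 0.5393316 , -0.04630493]), [17.005529403686523, 43.4977912902832], np.float32(175.07594)) 0.10397712109827503
[260.06802721 345.03401361] 147 (array([ 0.53592133, -0.07988044]), [7.650646209716797, 32.215721130371094], np.float32(173.58975)) 0.12428419629991849
at [0.5475 0.0777 0.1716] psi 84.8 t 53.93 grip 0.0752 -> shift [ 4.14 -2.07 -0.72] turn [ 0.07 -0.   -0.  ]
```

All back. I'll move the arm aside for final checks.

>>> move_arm(
  plan=[
    [0,0,-0.4,0,0,0],
    [0.4,-0.2,-0.7,0,0,0],
    [0.9,-0.4,-0.7,0,0,0],
    [1.5,-0.7,-0.7,0,0,0],
    [2.1,-1,-0.7,0,0,0],
    [2.7,-1.3,-0.7,0,0,0],
    [3.3,-1.6,-0.7,0,0,0],
    [3.8,-1.9,-0.7,0,0,0],
    [4.1,-2.05,-0.7,0,0,0],
    [4.14,-2.07,-0.7,0,0,0],
    [4.14,-2.07,-0.7,0,0,0],
    [4.14,-2.07,-0.7,0,0,0],
  ],
)

```text
time_s: 54.93
tool_pos: [0.4777, 0.2495, 0.1948]
tool_rot: [0.739, 0.674, -0.001, -0.0]
contact_force: [0.5, -0.9, -0.6]
gripper_width: 0.0752
```

```bash
python3 - <<'E'
from h import *
for n in ('top','scene'):
  im=get_image(n);P=cloud(im);cv2.imwrite(f'pics/{n}20.png',cv2.resize(im['color'][:,:,::-1],(768,576)))
  c=(P[...,2]>.1)&(P[...,2]<.135)&(P[...,0]<.6)&(P[...,0]>.5)&(abs(P[...,1])<.12)
  nn,l,st,ce=cv2.connectedComponentsWithStats(c.astype(np.uint8))
  for i in range(1,nn):
    if st[i,4]>100: q=P[l==i];print(n,ce[i],st[i,4],rect(q[:,:2]),np.percentile(q[:,2],50))
  c=(P[...,2]>.023)&(P[...,2]<.045)&(abs(P[...,1]+.272)<.05)&(abs(P[...,0]-.5)<.1);c=big(c);print(n,'slab',c.sum(),rect(P[c][:,:2]),np.median(P[c][:,2]))
o=bot.observe();print(o['time_s'],o['contact_force'])
E
```

```text
top [214.15336134 200.76890756] 476 (array([0.54650372, 0.07621662]), [47.86814880371094, 48.81649398803711], np.float32(47.664528)) 0.11391658854791414
top [281.73515982 206.18721461] 438 (array([ 0.53845538, -0.06205445]), [44.60981750488281, 45.269691467285156], np.float32(1.2087041)) 0.12184077399508142
top [248.34375    204.33680556] 288 (array([0.54216418, 0.00571486]), [23.92255401611328, 55.675537109375], np.float32(91.405106)) 0.11025614081813212
top slab 1462 (array([ 0.49856946, -0.27011578]), [51.55896759033203, 140.1532440185547], np.float32(8.87871)) 0.029234279711595756
scene [289.84965035 152.50699301] 572 (array([0.54469733, 0.07541003]), [48.897220611572266, 48.97631072998047], np.float32(2.1622767)) 0.11527747558816348
scene [215.25083612 161.590301  ] 598 (array([ 0.53750641, -0.06294801]), [46.04112243652344, 46.282867431640625], np.float32(179.40625)) 0.12316464344846584
scene [251.976      158.54666667] 375 (array([0.54060742, 0.00545135]), [22.90605354309082, 58.36962890625], np.float32(92.35606)) 0.11059041643023537
scene slab 1540 (array([ 0.4957449 , -0.27093954]), [50.39110565185547, 142.15878295898438], np.float32(9.237656)) 0.03115581694348507
55.0333 [ 0.46766313 -0.74778933 -0.05187978]
```

View pics/top20.png

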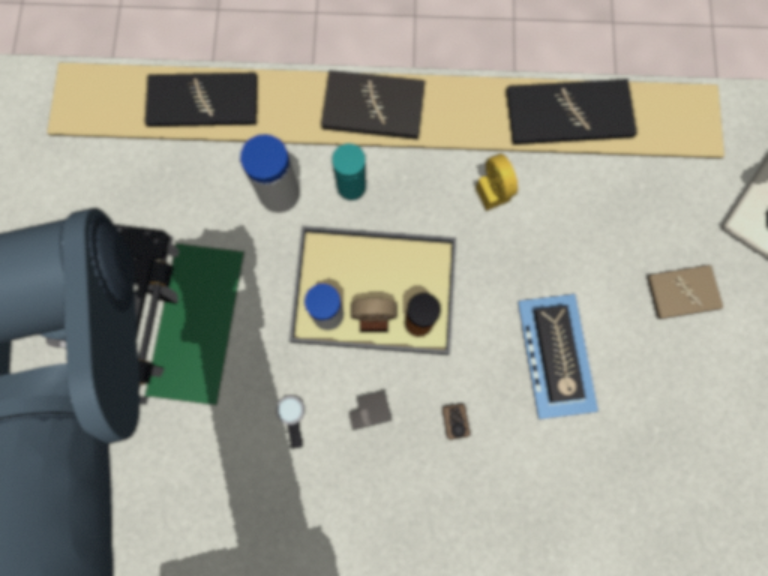

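View pics/scene20.png

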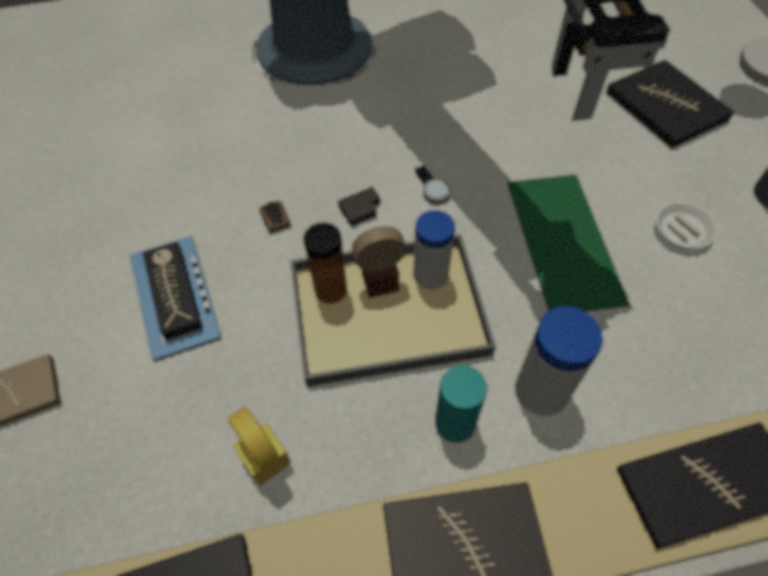

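The top view shows everything in place: jar (322,303), ammonite (373,308), bottle (422,312) and slab in the outline (558,352). The bystanders at (290,410), (370,408) and (456,420) are unmoved, and nothing is touched. Handing in.

```bash
python3 -c "
from station import bot
print(bot.close_job())"
```

```text
the job is handed in; nothing more can be done
None
```

I stood the jar, ammonite and bottle on the green mat, laid the slab fish side up on the photo pad, and put all three back in the tray. The job was handed in at about 55 s, within the 144 s limit; `close_job` gives no verdict.

**Last checks, from the top and scene cameras:**
- **Slab:** its centre is about 2–3 mm from the pad's centre, and its length is within about 0.2° of the pad's long axis. It was set down under force control, with no drop.
- **Bottle, jar and ammonite:** all upright, each within about 2 mm of where it stood at first.
- **Bystanders:** the trilobite, hand lens and broken slab look unmoved in the pictures; I did not measure them. The look-alikes were not touched.

**What disagreed:** the fingertips really sit about 28 mm above the reported TCP, where the specification puts them 11 mm ahead of (below) it.
- My first attempt on the slab therefore closed above it, without touching it.
- The first grips on the three standing things were close to their tops, but they held.
- I measured the real tip height with the wrist camera and used it for the slab and all the return moves.

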